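Hook and clip two parts cases onto the column

ROBOT

A 7-joint arm with a two-finger parallel gripper is mounted at the origin on a cart in front of the work surface, level with it; the furniture and walls round the work are solid. World frame = base frame: x ahead of the robot, y to its left, z up, the work surface at z = 0. Lengths are in m, angles in degrees, forces in N, time in s.
With the tool pointing down it reaches from about 0.4 to 0.875 m from the base axis. Payload 6.5 kg.
Tool frame: the origin (TCP) lies at the very end of the fingers, on their centre line; the grasp point (between the pads) lies 19 mm behind it; z points along the fingers, y is the direction in which the jaws open and shut (so a half turn about z gives the same grasp; the last joint's range is limited). The gripper opens to 85 mm and grips with 20 to 120 N. Pads are 22 mm wide; open, the fingers measure 114 mm over their backs; the gripper's body (76 mm by 85 mm) begins 54 mm behind the grasp point. The pads swing forward as they close: fully open they stand 13 mm farther back than shut.
Start: joints at [-68.251, 30.733, -0.252, 88.115, 0.149, 61.152, -4.079], TCP at [0.28, 0.586, 0.199] pointing down, gripper open.
Joint ranges: [-154.64, 154.64], [-21.42, 123.67], [-72.66, 72.17], [13.99, 137.28], [-74.86, 254.86], [10.95, 109.41], [-158.01, 158.01]. Speed limits (degrees/s): [136.94, 136.94, 180, 180, 180, 180, 180].

INTERFACE

Orientations are given as [roll, pitch, yaw] about the fixed x, y, z axes, in that order (R = Rz(yaw) Ry(pitch) Rx(roll)).
In Python, from plant import monitor, eyes, workorder, nets gives the robot as it stands.
- The arm moves only by the shell command python3 -m handwheel 'ROWS' [FORCE]. ROWS is JSON, a list of rows, each a list of 5 numbers: the closure in counts, from 0 (fully open) to 255 (shut), then the shift along the tool's x, y, z in units of 30 mm (1.0 is 30 mm), then the turn about the tool's z in units of 10 degrees (1.0 is 10 degrees). In form: [[fingers, dx, dy, dz, roll], ...]. A call has 1 to 10 rows; each row is the pose to reach, as a shift and turn from the pose measured when the call began, along the tool's axes at that moment; what a row does not reach only later rows make up. A row lasts 1/8 s, in which the tool goes at most 62.5 mm and 10.7 degrees, less where a joint would pass 70% of its speed; a pose out of reach is approached as far as the arm can. A call with a gripper value outside its range is refused whole. The fingers move at their own pace and stop on an object; FORCE is the grip in N (left out, the last holds). Time passes only in rows, so rows that repeat a pose let the fingers close. It gives the time, the measured TCP pose, the force and the opening at its end, in the units of the state.
- monitor.sense(): the state, without advancing time (a new reading comes with each control period).
- eyes.snapshot(name): name is "scene" or "top" or "wrist"; returns the picture (480x640x3 uint8, blue, green, red); there is no depth.
- eyes.camera_info(name): a dict with "fx", "fy", "cx", "cy" (pixels), "rvec" (rotation vector, rad) and "tvec" (3), from world to camera coordinates, as OpenCV has them. Camera axes: x right, y down, z forward; pixel columns grow to the right and rows downward; lengths in m; the calibration is good to about 2 mm. A picture is of the moment at which its call begins: read the wrist's pose just before it. camera_info takes no time and is no camera call; for the wrist camera it gives the pose at the moment of the call.
- workorder.hand_in(): hands the job in, once; it reports no verdict.
Trained networks look in the newest picture that a camera, given by its name, has taken for a name from the list of things; names that differ only in an ending like _2 or _b are one class to them, and where a whole thing is asked for, a point or a joint stands for the part that bears it (a point fixed in the world has none). Each returns a list of dicts, best first, with "confidence" (0 to 1); they miss things now and then, are a little off and sometimes report something else, mostly with a low value. They report only what shows in the picture. A call takes as long as a camera call.
- nets.search_frame(query, camera): "extent" ([left, top, width, height] as shares, 0 to 1, of the picture: columns of its width, rows of its height, round what is visible of it).
The state is a dict: "time": time; "joints": joint angles; "dq": joint speeds; "effort": joint torques, N m; "eef_pos": TCP position; "eef_rot": TCP orientation; "force": force on the tool from outside, world axes, zero at the start; "ft_torque": the same for the moment, N m; "width": finger opening in m.
Only numpy, scipy, OpenCV 4.12 (cv2) and the standard library are available. Lean on these libraries where they do the work, as an engineer would, in place of code of your own. Each camera call takes 0.05 s, during which the arm holds its last target.

TASK

Two filled parts cases lie in the sloping pick rack. Add them squarely to the column of cases on the sprung stack carrier, first the heavier blue-lidded one, then the yellow-lidded one on top of it: hook each case's front lip under the fixed hook of the case below, then swing it down and press it, without undue force, until the red spring clip at the back clicks over it and it sits fully home. Do not drop the cases, let go at the end, and leave everything else on the bench where it is.

Things in the scene. Friction and masses are not known exactly. Their poses are not given: they have to be found in the camera images.
- blue_center (a point): closed parts case, grey with BLUE lid, about 0.30 kg. Box 102 long (x) x 56 wide (y) x 51 mm high, foot to lid rim. This point: middle of the box, 26 mm above the foot's underside; z out of the lid; -x is the front end (lip and hook), +x the back end (rib and spring clip). Grip the smooth long sides, 56 mm apart. At the start in one lane of the rack, lid up, front end down-slope, leaning 30 degrees.
- yellow_center (a point): case like the blue one, YELLOW lid, about 0.20 kg; at the start in the other lane, leaning the same way. Of every case, from its middle point: lid field 20 mm up; foot 90 x 44 mm with rounded edges, under the box, its front edge at x -45, z -26; front lip 25 mm wide and 5 thick, centred 18 mm below the point, its tip at x -65.5; clip rib at the back, tip at x +55.5, z -18.
- white_center (a point): case like the blue one, WHITE lid, already clipped on the sprung stack carrier: top of the column at the start. A case that is home has its middle point 46 mm straight above that of the case below, axes parallel, fronts at the same end. The rim round the lid, 5 mm high, gives the foot 2 mm of play at the sides and back; the hook leaves 1 mm at the front. The rim is open at the front and begins at x -38.
- white_case: the white-lidded case; origin at its underside. Hook of every case, in its middle point's frame: bar 30 mm long across, x -66 to -61, underside 31.3 mm up (11.3 above the lid field), top 36.3 mm up; post behind it with its inner face at x -66.5. The lip goes under the bar only when the case leans back end up by some 15 to 30 degrees, moved forward (-x) until it meets the post.
- blue_case: the blue-lidded case; origin at the centre of its underside. Spring clip of every case: red tongue at the back end, 24 mm wide, x +52 to +60, top 44 mm above the middle point; it bends outward as the rib of the case above is pushed down past its nose. Pushing past it takes 10 to 18 N at the back end or 20 to 28 N at the middle; a case swung down in the grip may turn in the fingers instead.
- yellow_case: the yellow-lidded case; origin at the centre of its underside. Any case that has not clicked keeps its back end 5 to 12 mm too high (leaning 3 to 7 degrees): press then on the lid near the back end (35 mm from the middle). A clicked case stays down when let go.
- stack_carrier: stack carrier screwed to the bench, foot plate 150 x 86 mm; origin at the centre of its underside, x along the cases' length as theirs, z up. It carries a sprung platform with the white case on it.
- platform_top (a point): middle of the field on top of the dark sprung platform that carries the column, about 60 mm above the bench; it has the same hook and clip as a case. The platform gives way straight down under load, about 1.4 mm per newton, at most 16 mm to its hard stop, and comes up slowly when unloaded (ease off before you let go); so the whole column sinks as a case is added or pressed. Press on until the clip is felt to give.
- rack_mid (a point): fixed sloping two-lane pick rack, 222 mm wide. This point: middle of its deck, 62 mm above the bench; x level from low front to high rear edge, y across, z up. Deck rises 30 degrees towards +x; lane middles at y = -55 and +55 mm. Each case rests on a 16 mm stop at the low end; 10 mm guides stand only beside its ends, none within 24 mm of its middle. Lift cases out square to the deck.
- glue_bottle: bystander: red squeeze bottle with a white nozzle, 118 mm tall, stands on the bench behind; origin at the centre of its underside
- tape_roll: bystander: brown roll of tape, 64 mm across and 24 mm high, lying near the front edge of the bench; origin at the centre of its underside
- lamp_tube: bystander: short black lamp tube lying on its side on the red mat, 42 mm long and 25 mm thick; origin at the centre of its underside

How it is judged (in metres and radians):
On the way, in this order (a step that is already met when the one before it is completed fails the run):
1. the blue-lidded case is clicked home, squarely, on the white-lidded case (z of blue_center in the frame of white_center between 0.0435 and 0.0485 m and x of blue_center in the frame of white_center between -0.003 and 0.003 m and y of blue_center in the frame of white_center between -0.003 and 0.003 m and angle between the x axis of blue_center and the x axis of white_center, either way round below 0.05 rad and angle between the z axis of blue_center and the z axis of white_center, either way round below 0.03 rad), for 0.2 s.
2. the yellow-lidded case is clicked home, squarely, on the blue-lidded case (all of step 1 and z of yellow_center in the frame of blue_center between 0.0435 and 0.0485 m and x of yellow_center in the frame of blue_center between -0.003 and 0.003 m and y of yellow_center in the frame of blue_center between -0.003 and 0.003 m and angle between the x axis of yellow_center and the x axis of blue_center, either way round below 0.05 rad and angle between the z axis of yellow_center and the z axis of blue_center, either way round below 0.03 rad), for 0.2 s.
At the end, for the whole second after the job is handed in: White, blue and yellow case stand clicked home on the base in this order: each centre 46 mm (within 2.5) above the one below and within 3 mm of it sideways, long sides within 0.05 rad and lids within 0.03 rad of parallel; at rest and released (all of step 2 and z of white_center in the frame of platform_top between 0.0235 and 0.0285 m and x of white_center in the frame of platform_top between -0.003 and 0.003 m and y of white_center in the frame of platform_top between -0.003 and 0.003 m and angle between the x axis of white_center and the x axis of platform_top, either way round below 0.05 rad and angle between the z axis of white_center and the z axis of platform_top, either way round below 0.03 rad and linear speed of each of blue_case, yellow_case below 0.02 m/s); the robot touches nothing.
It fails at once if a case is dropped (it falls free at more than 0.45 m/s) ((linear speed of blue_case above 0.45 m/s and contact force between blue_case and the fingers below 0.05 N) or (linear speed of yellow_case above 0.45 m/s and contact force between yellow_case and the fingers below 0.05 N)).
It fails at once if the column is forced (contact load of more than 120 N on the stack carrier) (contact force between stack_carrier and anything else above 120 N).
It fails at once if the glue bottle is displaced by more than 30 mm (distance of glue_bottle from where it was at the start of the episode above 0.03 m).
It fails at once if the loose lamp tube is displaced by more than 30 mm (distance of lamp_tube from where it was at the start of the episode above 0.03 m).
It also fails if it takes over 64 s, if anything falls off the work surface, if the arm or the gripper's body presses on something with over 40 N, if the wrist force passes 120 N, or if a joint passes its speed limit or range.

## Working session

There is one attempt and no reset: what is moved stays moved. The work goes in short steps, Python scripts to look and compute and a shell command to move; the robot and the scene stay as the last step left them, time stands still between calls to the robot, and variables do not carry over. Pictures are saved under pics/ and viewed, and the job is handed in when it is done.

```bash
ls; mkdir -p pics; cat > h.py <<'E'
import numpy as np, cv2
from plant import monitor, eyes, workorder, nets
def snap(n,f):
    im=eyes.snapshot(n); cv2.imwrite('pics/'+f,im); return im
def cam(n):
    c=eyes.camera_info(n); K=np.array([[c['fx'],0,c['cx']],[0,c['fy'],c['cy']],[0,0,1.]])
    return K,np.array(c['rvec'],float),np.array(c['tvec'],float)
def proj(n,P):
    K,r,t=cam(n); return cv2.projectPoints(np.array(P,float).reshape(-1,1,3),r,t,K,None)[0].reshape(-1,2)
def ray(n,uv):
    K,r,t=cam(n); R=cv2.Rodrigues(r)[0]; d=R.T@np.linalg.inv(K)@np.array([uv[0],uv[1],1.]); return -R.T@t,d
def onz(n,uv,z):
    o,d=ray(n,uv); return o+d*(z-o[2])/d[2]
E
python3 - <<'E'
from h import *
s=monitor.sense(); print(s)
for n in ['scene','top','wrist']:
    snap(n,n+'0.png'); K,r,t=cam(n); print(n,K[0,0],ray(n,(320,240)))
    for q in ['blue_case','yellow_case','white_case','stack_carrier']:
        for d in nets.search_frame(q,n)[:2]:
            e=d['extent']; print(q,round(d['confidence'],2),[round(e[0]*640),round(e[1]*480),round(e[2]*640),round(e[3]*480)])
print(monitor.sense()['time'])
E
```

```text
pics
{'time': 0.0, 'joints': array([-68.25049733,  30.7789597 ,  -0.25408489,  88.16911456,
         0.14869142,  61.15097324,  -4.0805743 ]), 'dq': array([-0.00423699, -0.03744611,  0.01040308, -0.00384062, -0.04783883,
        0.01602909, -0.00910072]), 'effort': array([ 2.17835732e-04, -5.83407640e+01,  1.04849640e+00, -2.59101123e+01,
        1.23225179e-02,  9.41155537e-03, -1.82776478e-05]), 'eef_pos': array([0.2799986 , 0.58585924, 0.1985074 ]), 'eef_rot': array([-1.79901539e+02,  7.11669293e-03,  1.54460194e+02]), 'force': array([-0.15821783,  0.68729126,  0.90574323]), 'ft_torque': array([-0.0047505 ,  0.00140764,  0.01719208]), 'width': 0.08529697168527585}
scene 555.8212238195977 (array([-0.04347482, -0.41534749,  0.62481114]), array([ 0.62300601,  0.55519233, -0.55137542]))
blue_case 0.67 [162, 157, 63, 68]
yellow_case 0.75 [198, 173, 63, 69]
white_case 0.74 [310, 212, 66, 62]
white_case 0.39 [200, 172, 63, 67]
stack_carrier 0.84 [296, 253, 91, 65]
top 512.6910104430519 (array([0.38376058, 0.16022532, 1.03357009]), array([ 0.18134449,  0.00410349, -0.98352485]))
blue_case 0.89 [156, 229, 44, 75]
yellow_case 0.65 [215, 230, 43, 67]
white_case 0.67 [350, 192, 33, 74]
stack_carrier 0.75 [345, 204, 41, 71]
wrist 422.9337970103043 (array([0.21138413, 0.61926916, 0.37312844]), array([ 0.25494097, -0.12382766, -0.95917832]))
blue_case 0.88 [220, 447, 49, 28]
0.75
```

View pics/scene0.png

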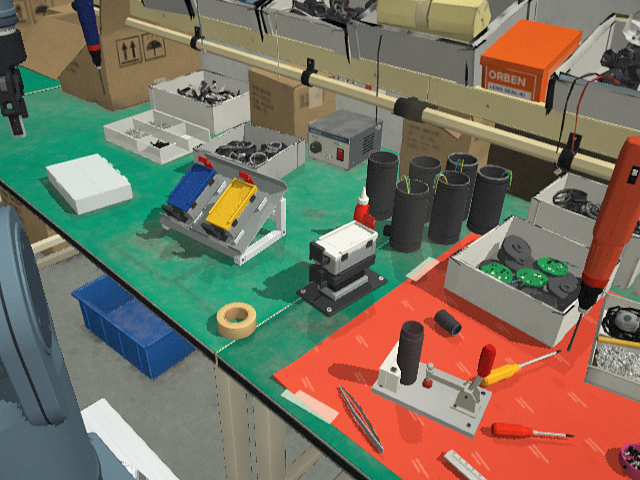

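View pics/top0.png

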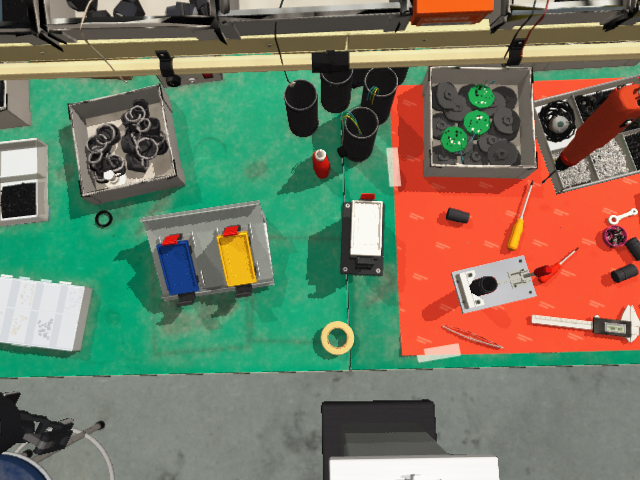

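View pics/wrist0.png

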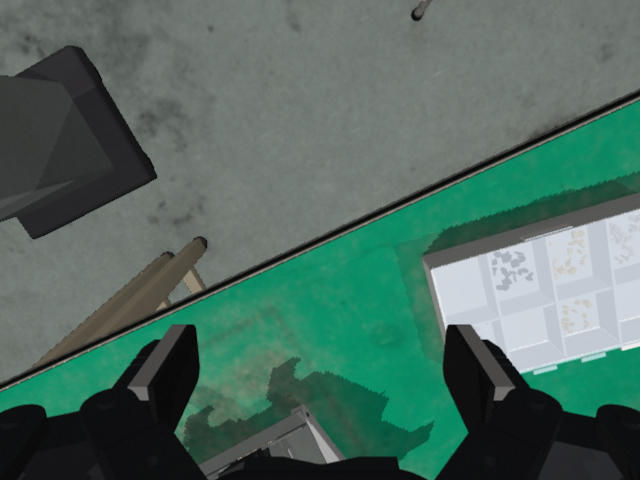

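```bash
python3 - <<'E'
import cv2
a=cv2.imread('pics/top0.png'); b=cv2.imread('pics/scene0.png')
cv2.imwrite('pics/c1.png',cv2.resize(a[195:305,140:280],None,fx=5.5,fy=5.5,interpolation=2))
cv2.imwrite('pics/c2.png',cv2.resize(a[185:285,330:400],None,fx=6,fy=6,interpolation=2))
cv2.imwrite('pics/c3.png',cv2.resize(b[140:270,150:300],None,fx=4.5,fy=4.5,interpolation=2))
cv2.imwrite('pics/c4.png',cv2.resize(b[205:320,290:400],None,fx=5,fy=5,interpolation=2))
E
```

```text
(no output)
```

View pics/c1.png

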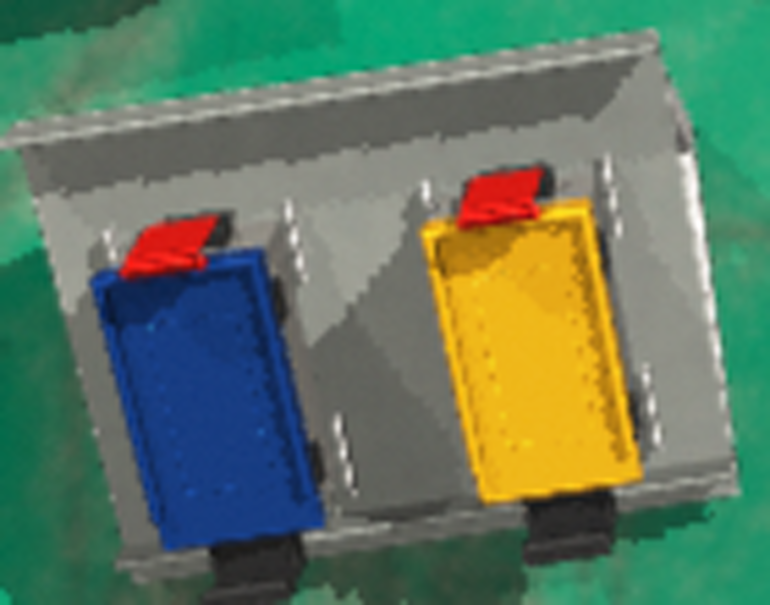

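View pics/c2.png

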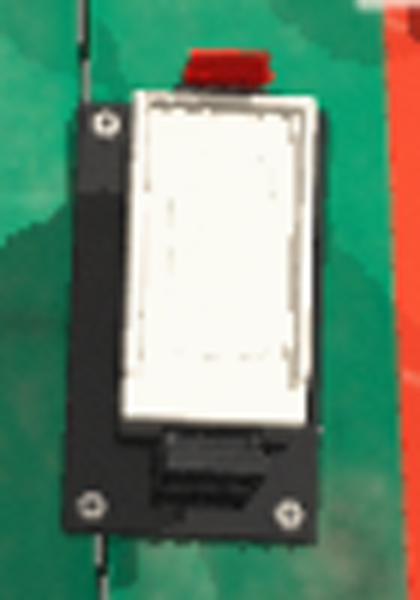

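View pics/c3.png

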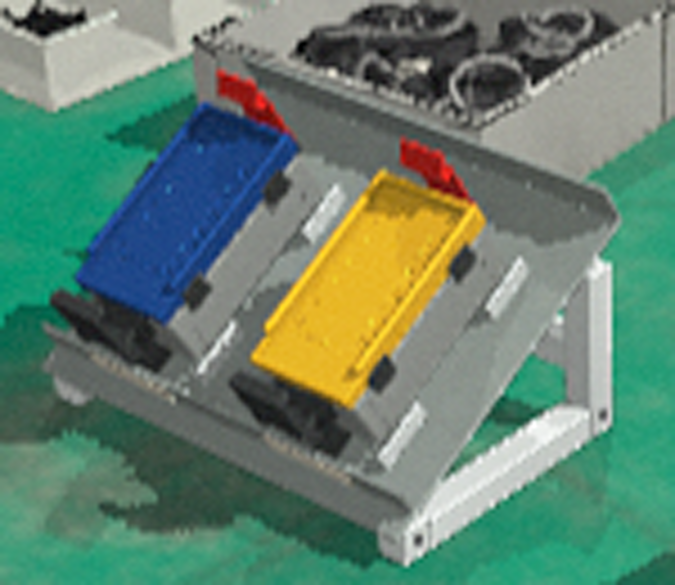

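View pics/c4.png

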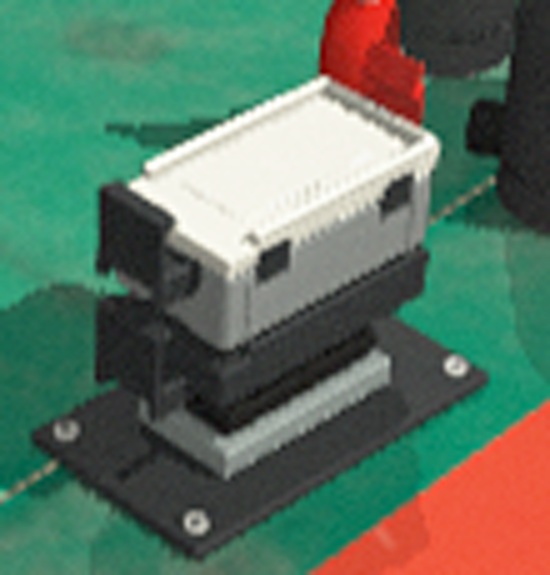

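```bash
cat > fit.py <<'E'
from h import *
from scipy.optimize import least_squares
from scipy.spatial.transform import Rotation as Ro
M=dict(bl=[51,28,25],br=[51,-28,25],fl=[-51,28,20],fr=[-51,-28,20])
def fit(obs,tilt,x0):
    ks=[(c,k) for c in obs for k in obs[c]]
    def f(p):
        R=Ro.from_euler('zy',[p[3],-tilt],degrees=True); r=[]
        for c in obs:
            P=np.array(p[:3])+R.apply(np.array([M[k] for k in obs[c]])/1000.)
            r+=list((proj(c,P)-np.array(list(obs[c].values()))).ravel())
        return r
    s=least_squares(f,x0,x_scale=[.01,.01,.01,1],loss='soft_l1'); return s.x,np.round(f(s.x),1)
def sc(o,k,d): return {n:((x+.5)/k-.5+o[0],(y+.5)/k-.5+o[1]) for n,(x,y) in d.items()}
E
python3 - <<'E'
from fit import *
T=lambda d:sc((140,195),5.5,d); S=lambda d:sc((150,140),4.5,d)
b=dict(top=T(dict(bl=(93,278),br=(265,250),fl=(162,548),fr=(323,525))),scene=S(dict(bl=(205,103),br=(300,145),fr=(165,322),fl=(80,278))))
y=dict(top=T(dict(bl=(422,232),br=(593,202),fl=(482,500),fr=(640,482))),scene=S(dict(bl=(383,172),br=(485,212),fr=(352,405),fl=(252,358))))
w=dict(top=sc((330,185),6,dict(bl=(133,92),br=(317,95),fl=(120,423),fr=(303,427))),scene=sc((290,205),5,dict(bl=(325,77),br=(438,150),fr=(235,275))))
for n,o,t,x0 in [('b',b,30,[.5,.5,.1,0]),('y',y,30,[.5,.4,.1,0]),('w',w,0,[.5,.1,.1,0])]:
    for oo in [o,dict(top=o['top']),dict(scene=o['scene'])]:
        p,r=fit(oo,t,x0); print(n,np.round(p,4),r if oo is o else np.abs(r).max())
# carrier screws & foot corners at z~.006
for q in [(105,122),(90,503),(288,513)]:
    print(onz('top',list(sc((330,185),6,dict(a=q)).values())[0],.006))
for q in [(65,430),(197,522),(455,367)]:
    print(onz('scene',list(sc((290,205),5,dict(a=q)).values())[0],.006))
E
```

```text
b [0.5226 0.4274 0.0797 5.0819] [ 0.3 -1.2 -0.7  0.5  0.4 -0.7  0.3  0.3  1.5  0.5 -1.  -1.9 -0.8 -0.3
 -0.2  1.2]
b [0.5218 0.4267 0.0829 5.0877] 1.0
b [0.5242 0.4285 0.0787 4.5414] 2.1
y [0.5351 0.3184 0.0805 5.4878] [ 0.2 -1.2 -0.4  0.7 -0.  -0.   0.6 -0.1  1.   0.3 -0.8 -1.  -1.3 -0.3
  0.3  1.1]
y [0.5352 0.3189 0.0785 5.4958] 1.0
y [0.5332 0.3152 0.0826 5.6486] 1.2
w [ 0.576   0.0786  0.0825 -3.7987] [-0.1 -0.  -0.5  0.5  0.3 -0.6  0.5 -0.1 -0.3  1.3  0.8 -0.5 -0.8 -0.4]
w [ 0.574   0.0795  0.0919 -4.1006] 0.4
w [ 0.5787  0.0804  0.0803 -3.2474] 1.4
[0.64520193 0.10681131 0.006     ]
[0.51366559 0.11650622 0.006     ]
[0.50856305 0.05037537 0.006     ]
[0.51436918 0.11927127 0.006     ]
[0.5102646  0.05268432 0.006     ]
[0.64150747 0.04331331 0.006     ]
```

```bash
cat >> h.py <<'E'
from scipy.spatial.transform import Rotation as Ro
def togo(P,yaw):
    s=monitor.sense(); e=s['eef_rot']; R=Ro.from_euler('xyz',e,degrees=True).as_matrix()
    d=R.T@(np.array(P)-s['eef_pos']); dy=(yaw-e[2]+180)%360-180
    print('pos',np.round(s['eef_pos'],4),'rot',np.round(e,2),'w',round(s['width'],4),'F',np.round(s['force'],1),'t',round(s['time'],2))
    print('rows d/30:',np.round(d/.03,3),'roll',round(-dy/10,3))
def st():
    s=monitor.sense()
    print('pos',np.round(s['eef_pos'],4),'rot',np.round(s['eef_rot'],2),'w',round(s['width'],4),'F',np.round(s['force'],1),'T',np.round(s['ft_torque'],2),'t',round(s['time'],2))
E
python3 - <<'E'
from h import *
s=monitor.sense(); print(proj('wrist',s['eef_pos']))
togo([.51,.427,.22],185.5)
E
```

```text
[[320.96427455 293.67117184]]
pos [0.2803 0.5864 0.1994] rot [-180.      0.    154.46] w 0.0855 F [ 1.  -0.2 -0.4] t 0.75
rows d/30: [-9.201 -1.493 -0.686] roll -3.104
```

```bash
python3 -m handwheel '[[0,-1,-0.15,-0.2,-0.3],[0,-2.2,-0.35,-0.4,-0.7],[0,-3.5,-0.55,-0.6,-1.1],[0,-5,-0.8,-0.7,-1.6],[0,-6.5,-1.05,-0.7,-2.2],[0,-7.9,-1.3,-0.7,-2.7],[0,-9,-1.45,-0.7,-3.1],[0,-9.2,-1.5,-0.7,-3.1],[0,-9.2,-1.5,-0.7,-3.1]]' 40
python3 - <<'E'
from h import *
st(); im=snap('wrist','w1.png'); snap('scene','s1.png')
for q in ['blue_case','yellow_case']:
  for d in nets.search_frame(q,'wrist')[:2]: print(q,d)
E
```

```text
time: 1.88
eef_pos: [0.5093, 0.4273, 0.2203]
eef_rot: [180.0, -0.0, -174.6]
force: [-0.7, 0.4, -0.5]
width: 0.0855
pos [0.5093 0.4273 0.2203] rot [ 1.7997e+02 -3.0000e-02 -1.7459e+02] w 0.0855 F [-0.7  0.4 -0.5] T [-0.03  0.06  0.02] t 1.88
blue_case {'extent': [0.4445, 0.2654, 0.1245, 0.385], 'confidence': 0.88}
yellow_case {'extent': [0.1966, 0.2854, 0.1583, 0.3715], 'confidence': 0.92}
```

View pics/w1.png

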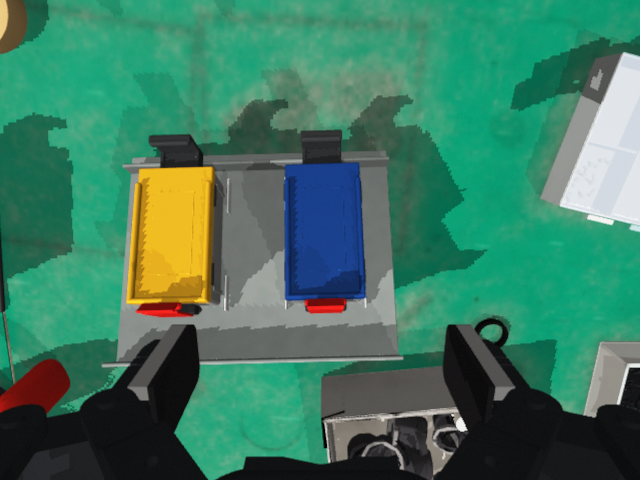

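View pics/s1.png

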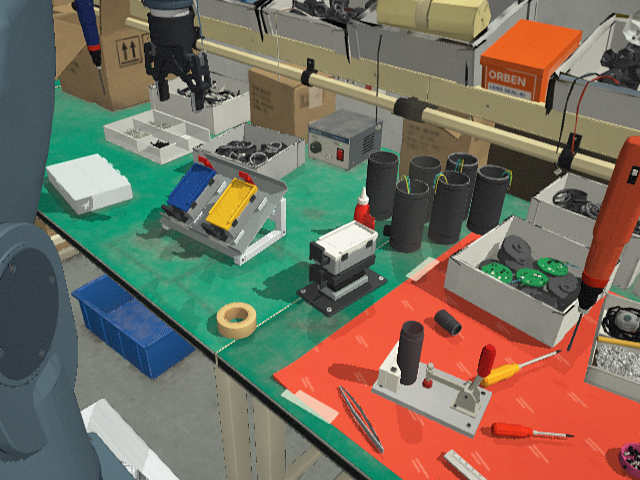

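```bash
python3 - <<'E'
import cv2
a=cv2.imread('pics/w1.png')
cv2.imwrite('pics/c5.png',cv2.resize(a[125:325,120:380],None,fx=3,fy=3,interpolation=2))
E
```

```text
(no output)
```

View pics/c5.png

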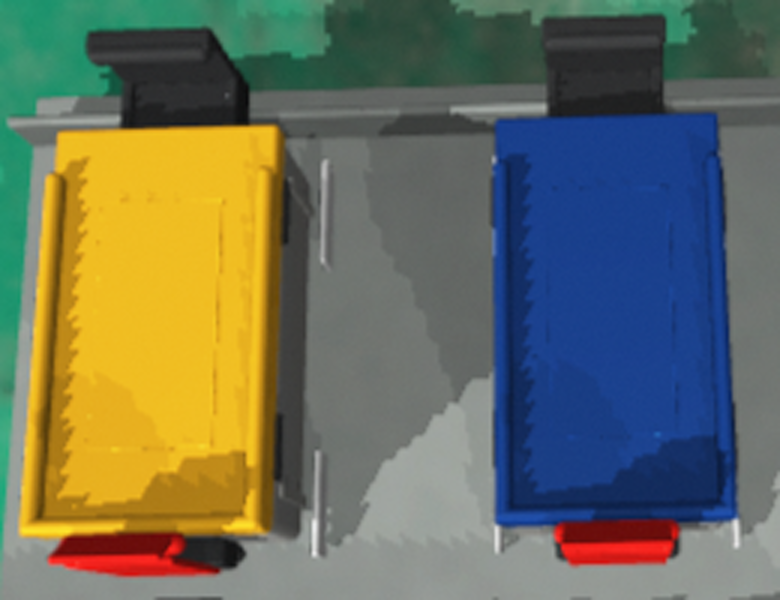

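```bash
python3 - <<'E'
from fit import *
W=lambda d:sc((120,125),3,d)
T=lambda d:sc((140,195),5.5,d); S=lambda d:sc((150,140),4.5,d)
b=dict(wrist=W(dict(fr=(497,120),fl=(717,115),br=(496,523),bl=(736,517))),top=T(dict(bl=(93,278),br=(265,250),fl=(162,548),fr=(323,525))),scene=S(dict(bl=(205,103),br=(300,145),fr=(165,322),fl=(80,278))))
y=dict(wrist=W(dict(fr=(58,133),fl=(283,126),br=(20,532),bl=(268,533))),top=T(dict(bl=(422,232),br=(593,202),fl=(482,500),fr=(640,482))),scene=S(dict(bl=(383,172),br=(485,212),fr=(352,405),fl=(252,358))))
for n,o,x0 in [('b',b,[.5,.45,.1,5]),('y',y,[.5,.35,.1,5])]:
    for oo in [o,dict(wrist=o['wrist'])]:
        p,r=fit(oo,30,x0); print(n,np.round(p,4),r[:8])
E
```

```text
b [0.5224 0.4301 0.0765 5.9383] [-0.6 -0.3 -0.4  1.5 -0.2 -0.2 -0.   0.6]
b [0.522  0.4303 0.0768 5.983 ] [-0.4 -0.7 -0.1  1.   0.1 -0.4  0.4  0.3]
y [0.5357 0.3207 0.0774 6.1671] [-0.1 -0.6 -0.2  1.4 -0.   1.2 -0.9 -0.7]
y [0.5351 0.3213 0.0785 6.2624] [-0.1 -1.1  0.1  0.8  0.3  1.2 -0.3 -0.9]
```

```bash
python3 -m handwheel '[[0,-0.1,0.05,0.8,-0.1],[0,-0.1,0.05,1.8,-0.1],[0,-0.1,0.05,2.8,-0.1],[0,-0.1,0.05,3.6,-0.1],[0,-0.1,0.05,4.1,-0.1],[0,-0.1,0.05,4.1,-0.1]]'
python3 - <<'E'
from h import *
snap('scene','s2.png'); im=cv2.imread('pics/s2.png'); cv2.imwrite('pics/s2c.png',cv2.resize(im[90:270,120:300],None,fx=3.3,fy=3.3,interpolation=2))
togo([.512,.429,.077],186.2)
E
```

```text
time: 2.82
eef_pos: [0.5102, 0.4302, 0.0966]
eef_rot: [-180.0, -0.1, -173.4]
force: [0.7, 0.4, 0.0]
width: 0.0856
pos [0.511  0.4307 0.0978] rot [ 1.7995e+02 -3.0000e-02 -1.7339e+02] w 0.0853 F [ 0.   0.1 -0.1] t 2.88
rows d/30: [-0.029 -0.06   0.692] roll 0.041
```

View pics/s2c.png

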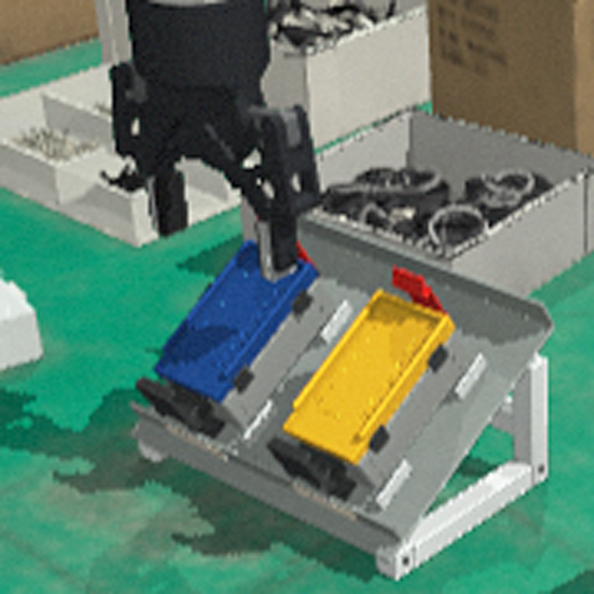

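```bash
python3 -m handwheel '[[0,-0.03,-0.06,0.3,0.04],[0,-0.03,-0.06,0.6,0.04],[0,-0.03,-0.06,0.7,0.04],[0,-0.03,-0.06,0.7,0.04]]'
python3 -m handwheel '[[40,0,0,0,0],[80,0,0,0,0],[110,0,0,0,0],[140,0,0,0,0],[160,0,0,0,0],[200,0,0,0,0],[200,0,0,0,0],[200,0,0,0,0]]' 40
python3 - <<'E'
from h import *
st(); snap('scene','s3.png'); im=cv2.imread('pics/s3.png'); cv2.imwrite('pics/s3c.png',cv2.resize(im[90:270,120:300],None,fx=3.3,fy=3.3,interpolation=2)); snap('wrist','w3.png')
E
```

```text
time: 3.38
eef_pos: [0.5119, 0.4289, 0.0764]
eef_rot: [180.0, -0.1, -173.8]
force: [0.1, -0.5, 0.3]
width: 0.0854
time: 4.38
eef_pos: [0.5119, 0.4289, 0.0765]
eef_rot: [180.0, -0.1, -173.8]
force: [0.4, -0.1, 0.3]
width: 0.0183
pos [0.5119 0.4289 0.0765] rot [ 1.7997e+02 -5.0000e-02 -1.7379e+02] w 0.0183 F [ 0.4 -0.1  0.3] T [ 0.02  0.01 -0.05] t 4.38
```

View pics/s3c.png

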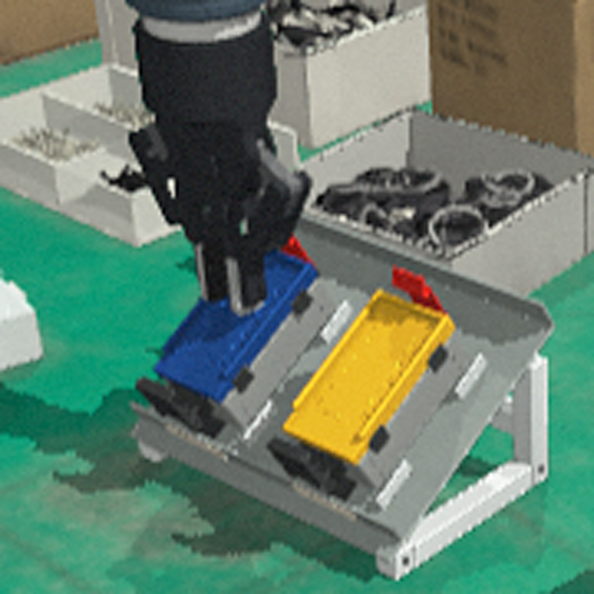

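View pics/w3.png

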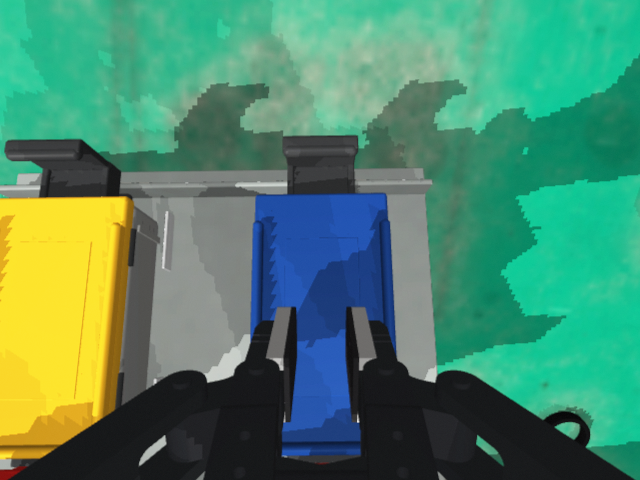

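```bash
python3 - <<'E'
from h import *
s=monitor.sense(); p=s['eef_pos']
for c in ['scene','top','wrist']: print(c,proj(c,[p,p+[0,0,.02]]))
q=proj('scene',p)[0]; print((q-[120,90])*3.3, (proj('scene',p+np.array([0,0,.02]))[0]-[120,90])*3.3)
im=snap('top','t3.png'); cv2.imwrite('pics/t3c.png',cv2.resize(im[185:315,130:280],None,fx=4.5,fy=4.5,interpolation=2))
E
```

```text
scene [[192.09653588 195.98655409]
 [191.09990649 187.20917152]]
top [[180.73125799 268.94808736]
 [177.75169515 267.59157711]]
wrist [[321.82547521 293.80341284]
 [321.9760381  313.94653037]]
[237.9185684  349.75562851] [234.6296914  320.79026603]
```

View pics/t3c.png

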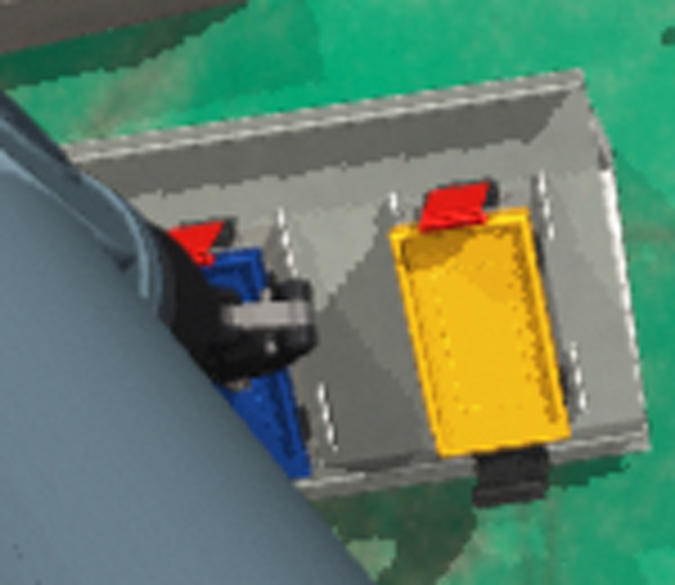

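```bash
python3 - <<'E'
import cv2,numpy as np
a=cv2.imread('pics/s3.png'); w=cv2.imread('pics/w3.png')
A=cv2.resize(a[160:200,165:215],None,fx=9,fy=9,interpolation=2); B=cv2.resize(w[290:350,240:400],None,fx=4,fy=4,interpolation=2)
cv2.imwrite('pics/c6.png',A);cv2.imwrite('pics/c7.png',B)
E
```

```text
(no output)
```

View pics/c6.png

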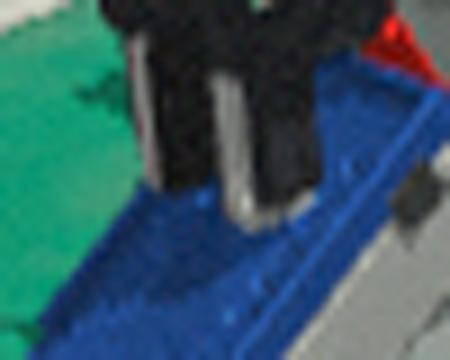

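View pics/c7.png

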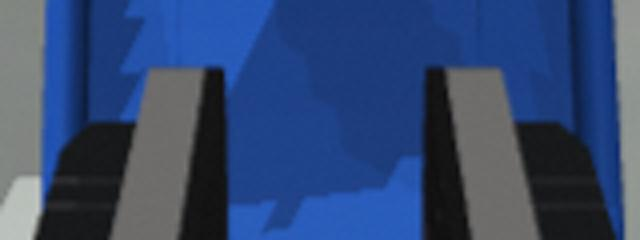

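```bash
python3 - <<'E'
from h import *
s=monitor.sense(); p=s['eef_pos']; R=Ro.from_euler('xyz',s['eef_rot'],degrees=True).as_matrix()
for dz in [0,.005,.01,.015,.02,.025]:
    print(dz,[np.round(proj(c,[p+R@[.011,y,-dz] for y in(-.009,.009)]),1).tolist() for c in('wrist','scene')])
E
```

```text
0 [[[301.4, 270.8], [342.4, 270.8]], [[191.1, 199.4], [184.9, 196.6]]]
0.005 [[[300.9, 275.0], [343.0, 274.9]], [[190.8, 197.2], [184.7, 194.5]]]
0.01 [[[300.3, 279.3], [343.6, 279.3]], [[190.6, 195.0], [184.4, 192.3]]]
0.015 [[[299.8, 283.9], [344.3, 283.9]], [[190.3, 192.8], [184.1, 190.1]]]
0.02 [[[299.2, 288.8], [344.9, 288.7]], [[190.1, 190.6], [183.9, 187.9]]]
0.025 [[[298.5, 293.9], [345.6, 293.9]], [[189.8, 188.3], [183.6, 185.6]]]
```

```bash
python3 -m handwheel '[[255,0,0,0,0],[255,0,0,0,0],[255,0,0,0,0]]'
python3 -m handwheel '[[255,0,0,0.15,0],[255,0,0,0.15,0]]'
python3 -m handwheel '[[255,0,0,0.1,0],[255,0,0,0.1,0]]'
python3 - <<'E'
from h import *
st(); w=snap('wrist','w4.png'); a=snap('scene','s4.png')
cv2.imwrite('pics/c6.png',cv2.resize(a[160:200,165:215],None,fx=9,fy=9,interpolation=2));cv2.imwrite('pics/c7.png',cv2.resize(w[270:350,240:400],None,fx=4,fy=4,interpolation=2))
E
```

```text
time: 4.9
eef_pos: [0.5119, 0.4289, 0.0764]
eef_rot: [180.0, -0.1, -173.8]
force: [-0.1, 0.3, 0.7]
width: 0.0002
time: 5.15
eef_pos: [0.5122, 0.4292, 0.0724]
eef_rot: [179.9, -0.0, -173.8]
force: [-1.4, 0.4, 3.8]
width: -0.0
time: 5.4
eef_pos: [0.5124, 0.4294, 0.072]
eef_rot: [179.9, 0.0, -173.8]
force: [-6.0, -5.0, 20.3]
width: 0.0001
pos [0.5124 0.4294 0.072 ] rot [ 1.7993e+02  1.0000e-02 -1.7380e+02] w 0.0001 F [-6.  -5.  20.3] T [-1.14  1.27 -0.08] t 5.4
```

View pics/c6.png

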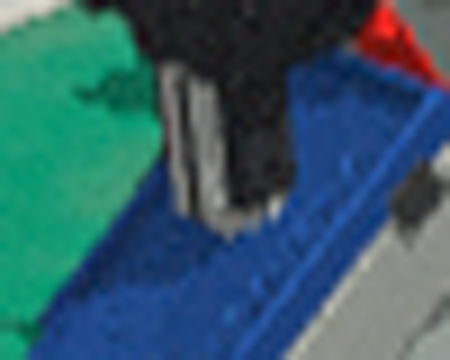

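View pics/c7.png

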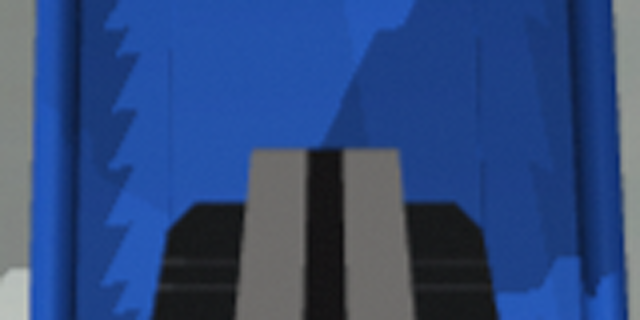

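```bash
python3 -m handwheel '[[255,0.1,0,-0.4,0],[200,0.1,0,-0.9,0],[100,0.1,0,-1.0,0],[0,0.1,0,-1.0,0],[0,0,0,-1.0,0],[0,0,0,-1.0,0],[0,0,0,-1.0,0],[0,0,0,-1.0,0]]'
python3 - <<'E'
from h import *
togo([.512,.4295,.048],186.2)
snap('wrist','w5.png')
E
```

```text
time: 6.5
eef_pos: [0.5123, 0.4293, 0.1019]
eef_rot: [179.9, 0.0, -173.8]
force: [0.1, 0.0, -0.4]
width: 0.0856
pos [0.5123 0.4293 0.1019] rot [ 179.93    0.   -173.8 ] w 0.0856 F [ 0.1  0.  -0.4] t 6.5
rows d/30: [0.01  0.007 1.795] roll -0.0
```

View pics/w5.png

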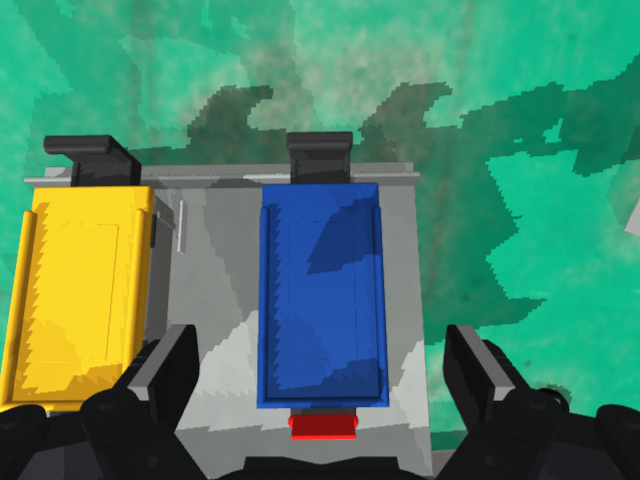

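```bash
python3 -m handwheel '[[0,0,0,0.5,0],[0,0,0,1.0,0],[0,0,0,1.3,0],[0,0,0,1.3,0]]'
python3 - <<'E'
from h import *
st();im=snap('scene','s6.png'); cv2.imwrite('pics/s6c.png',cv2.resize(im[90:270,120:300],None,fx=3.3,fy=3.3,interpolation=2))
E
python3 -m handwheel '[[0,0,0,0.3,0],[0,0,0,0.5,0],[0,0,0,0.5,0]]'
```

```text
time: 7.05
eef_pos: [0.5117, 0.4287, 0.0615]
eef_rot: [-180.0, -0.1, -173.8]
force: [0.7, -0.4, 0.2]
width: 0.0854
pos [0.5117 0.4287 0.0615] rot [-1.800e+02 -1.000e-01 -1.738e+02] w 0.0854 F [ 0.7 -0.4  0.2] T [0.05 0.02 0.04] t 7.05
time: 7.48
eef_pos: [0.5117, 0.4288, 0.0467]
eef_rot: [180.0, -0.1, -173.8]
force: [-0.4, -0.1, 0.1]
width: 0.0854
```

View pics/s6c.png

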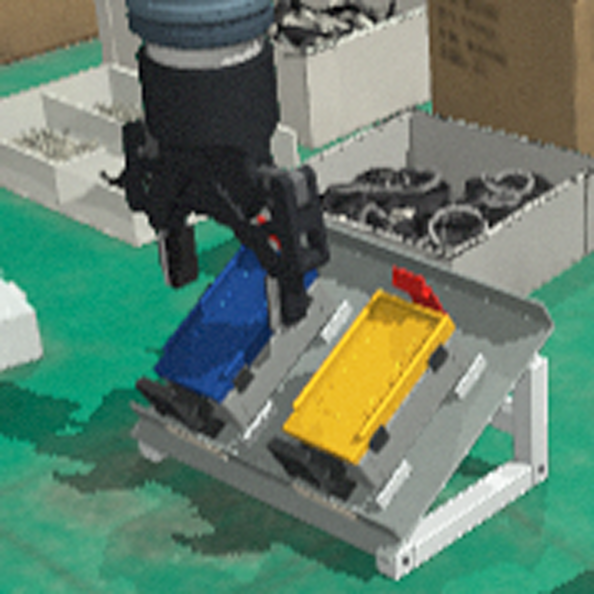

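```bash
python3 -m handwheel '[[40,0,0,0,0],[70,0,0,0,0],[90,0,0,0,0],[110,0,0,0,0],[130,0,0,0,0],[130,0,0,0,0],[130,0,0,0,0]]' 40
python3 - <<'E'
from h import *
st();im=snap('scene','s7.png'); cv2.imwrite('pics/s7c.png',cv2.resize(im[90:270,120:300],None,fx=3.3,fy=3.3,interpolation=2)); snap('wrist','w7.png')
E
```

```text
time: 8.35
eef_pos: [0.5118, 0.4291, 0.0473]
eef_rot: [180.0, -0.1, -173.8]
force: [-2.6, -1.6, 5.5]
width: 0.0551
pos [0.5118 0.4291 0.0473] rot [ 1.7998e+02 -7.0000e-02 -1.7379e+02] w 0.0551 F [-2.6 -1.6  5.5] T [-0.19  0.36 -0.  ] t 8.35
```

View pics/s7c.png

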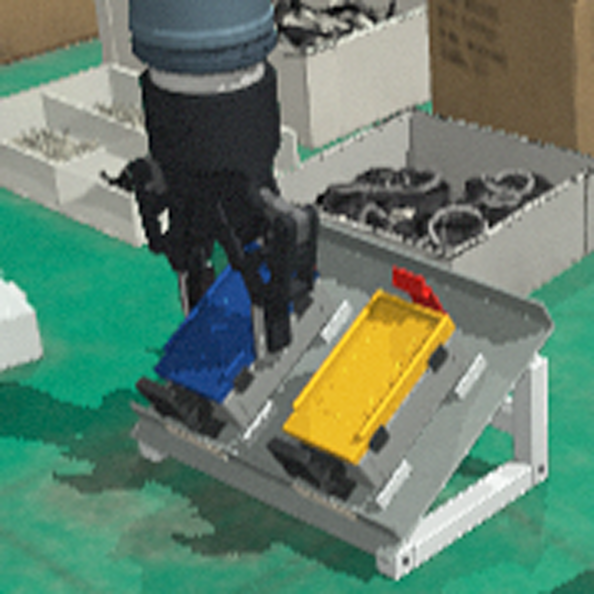

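View pics/w7.png

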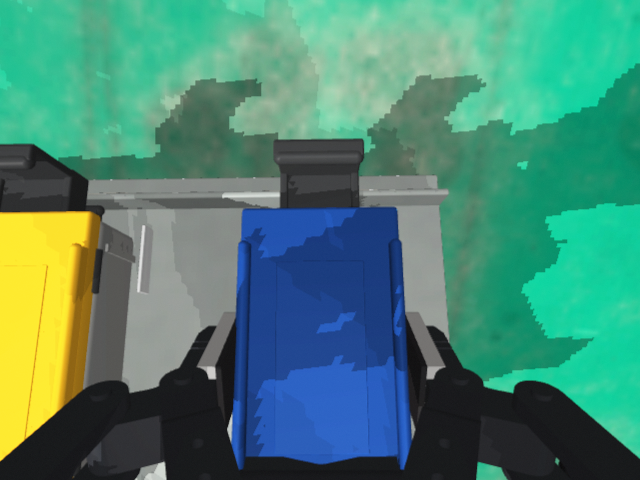

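```bash
python3 -m handwheel '[[140,0.05,0,-0.09,0],[140,0.15,0,-0.26,0],[140,0.3,0,-0.52,0],[140,0.45,0,-0.78,0],[140,0.6,0,-1.04,0],[140,0.75,0,-1.3,0],[140,0.75,0,-1.8,0],[140,0.75,0,-2.4,0],[140,0.75,0,-2.4,0]]'
python3 - <<'E'
from h import *
st();im=snap('scene','s8.png'); cv2.imwrite('pics/s8c.png',cv2.resize(im[60:270,100:300],None,fx=2.8,fy=2.8,interpolation=2)); snap('wrist','w8.png')
E
```

```text
time: 9.57
eef_pos: [0.4911, 0.4278, 0.1218]
eef_rot: [179.8, 0.1, -173.8]
force: [-0.0, -0.2, -3.5]
width: 0.055
pos [0.4911 0.4278 0.1218] rot [ 1.7982e+02  1.4000e-01 -1.7381e+02] w 0.055 F [-0.  -0.2 -3.5] T [0.03 0.01 0.02] t 9.57
```

View pics/s8c.png

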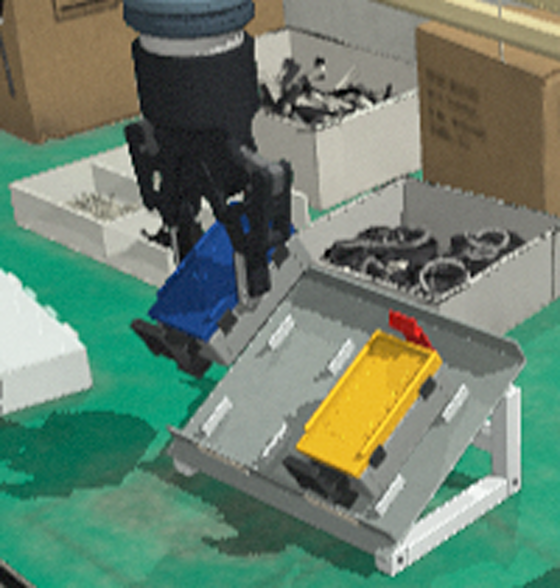

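View pics/w8.png

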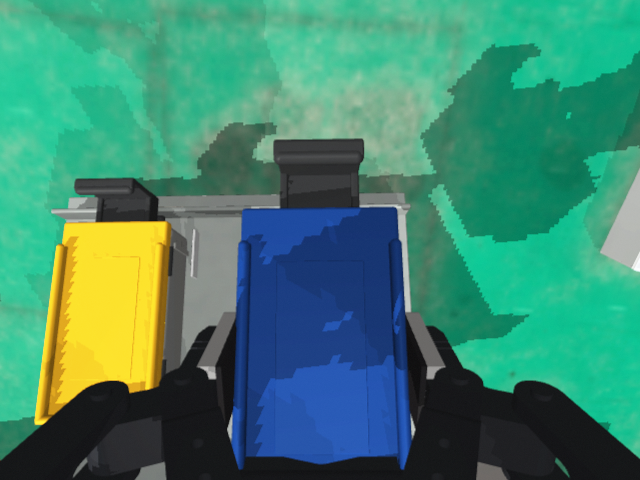

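```bash
cat >> fit.py <<'E'
def fitw(cname,pts,x0,tiltfree=True,off=None):
    # pts: list of (case xyz mm, uv)
    X=np.array([p[0] for p in pts])/1000.; U=np.array([p[1] for p in pts],float)
    def f(p):
        R=Ro.from_euler('zy',[p[3],-p[4]],degrees=True)
        return (proj(cname,np.array(p[:3])+R.apply(X))-U).ravel()
    g=f if tiltfree else (lambda q: f(list(q)+[x0[4]]))
    s=least_squares(g,x0 if tiltfree else x0[:4],x_scale=[.01,.01,.01,1,1][:5 if tiltfree else 4],loss='soft_l1')
    return s.x,np.round(s.fun,1)
E
python3 - <<'E'
from fit import *
im=cv2.imread('pics/w8.png'); cv2.imwrite('pics/c8.png',cv2.resize(im[130:270,220:420],None,fx=4,fy=4,interpolation=2))
s=monitor.sense(); print(s['eef_pos'])
pts=[((-51,-28,20),(242,210)),((-51,28,20),(397,209)),((-38,-28,25),(240,241)),((-38,28,25),(401,240)),((-66,-15,36.3),(275,140)),((-66,15,36.3),(363,140))]
for t in (True,False): print(fitw('wrist',pts,[.5,.428,.15,6,30],t))
E
```

```text
[0.48974925 0.42659312 0.11952082]
(array([ 0.49941984,  0.4272055 ,  0.1554489 ,  7.0560174 , 34.03439922]), array([-1. , -0.2, -1. , -0.7, -1.5, -0.5,  1.5, -1.9,  0.5,  9. ,  2.2,
        9. ]))
(array([0.49991185, 0.42696816, 0.15138085, 6.77376725]), array([-0.7, -1.1, -0.9, -1.4, -1.2,  0.1,  0.8, -1. ,  0.4,  9.9,  2.9,
        9.9]))
```

View pics/c8.png

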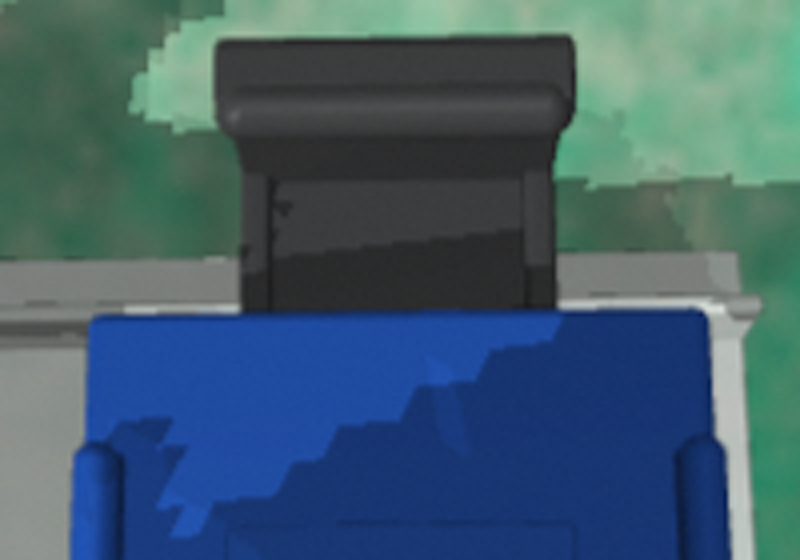

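```bash
python3 - <<'E'
from h import *
togo([.575,.19,.20],176.0)
E
```

```text
pos [0.4897 0.4266 0.1195] rot [ 1.7996e+02 -4.0000e-02 -1.7381e+02] w 0.0556 F [-1.5  0.1 -4.3] t 9.68
rows d/30: [-1.972 -8.145 -2.689] roll 1.019
```

```bash
python3 -m handwheel '[[140,0,-0.3,-0.9,0],[140,-0.1,-0.9,-1.9,0.1],[140,-0.3,-1.8,-2.5,0.2],[140,-0.6,-2.9,-2.7,0.35],[140,-1,-4.1,-2.7,0.5],[140,-1.3,-5.3,-2.7,0.7],[140,-1.6,-6.4,-2.7,0.85],[140,-1.8,-7.4,-2.7,1],[140,-1.95,-8.1,-2.7,1.02],[140,-1.97,-8.15,-2.7,1.02]]'
python3 -m handwheel '[[140,0,0,0,0]]'
python3 - <<'E'
from h import *
snap('wrist','w9.png'); st()
for d in nets.search_frame('white_case','wrist')[:2]: print(d)
E
```

```text
time: 10.92
eef_pos: [0.5754, 0.1873, 0.2]
eef_rot: [-180.0, -0.1, 175.8]
force: [-0.1, 0.5, -3.6]
width: 0.0549
time: 11.05
eef_pos: [0.5749, 0.1888, 0.1998]
eef_rot: [180.0, -0.1, 175.9]
force: [-0.1, 0.2, -2.8]
width: 0.0551
pos [0.5749 0.1886 0.1998] rot [-1.8000e+02 -1.0000e-01  1.7591e+02] w 0.0552 F [ 0.2  0.1 -3.2] T [ 0.06  0.02 -0.05] t 11.1
{'extent': [0.1633, 0.2858, 0.1789, 0.446], 'confidence': 0.7}
{'extent': [0.2138, 0.27, 0.1725, 0.3446], 'confidence': 0.53}
```

View pics/w9.png

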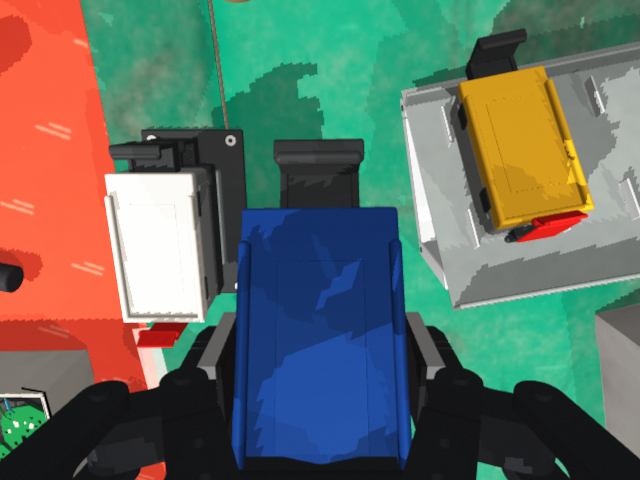

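```bash
python3 - <<'E'
import cv2
a=cv2.imread('pics/w9.png')
cv2.imwrite('pics/c9.png',cv2.resize(a[115:355,80:260],None,fx=3.2,fy=2.5,interpolation=2))
cv2.imwrite('pics/c9.png',cv2.resize(a[125:345,90:250],None,fx=2.7,fy=2.7,interpolation=2))
E
```

```text
(no output)
```

View pics/c9.png

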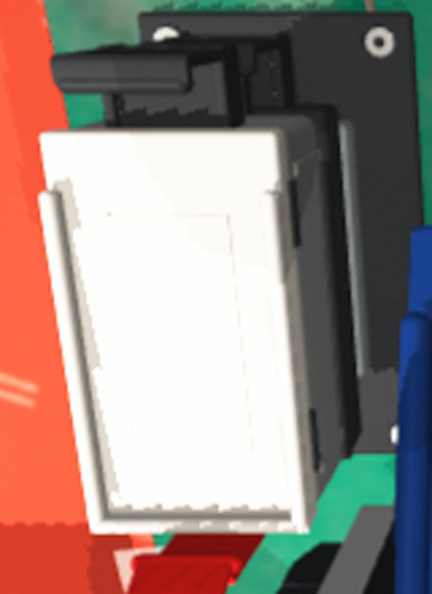

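```bash
python3 - <<'E'
from fit import *
M.update(rr=[-38,-28,25],rl=[-38,28,25])
W=sc((90,125),2.7,dict(fr=(40,133),fl=(285,130),br=(92,533),bl=(310,530),rr=(39,193),rl=(289,193)))
w=dict(wrist=W,top=sc((330,185),6,dict(bl=(133,92),br=(317,95),fl=(120,423),fr=(303,427))),scene=sc((290,205),5,dict(bl=(325,77),br=(438,150),fr=(235,275))))
for oo in [w,dict(wrist=W),dict(wrist=W,scene=w['scene'])]:
    print(*[np.round(a,4) for a in fit(oo,0,[.576,.08,.085,-4])])
p,r=fit(dict(wrist=W),0,[.576,.08,.085,-4])
# fix z
for z in (.082,.086):
  from scipy.optimize import least_squares
  P=lambda q: (proj('wrist',np.array([q[0],q[1],z])+Ro.from_euler('z',q[2],degrees=True).apply(np.array([M[k] for k in W])/1000.))-np.array(list(W.values()))).ravel()
  s=least_squares(P,[.576,.08,-4],x_scale=[.01,.01,1]); print(z,s.x,np.abs(s.fun).max())
# blue in gripper fit
s=monitor.sense(); print(s['eef_pos'],s['eef_rot'])
pts=[((-51,-28,20),(242,209.5)),((-51,28,20),(397.5,208)),((-38,-28,25),(238.5,241)),((-38,28,25),(401,240))]
q=fitw('wrist',pts,[.58,.19,.23,-4,30],False); print(q)
E
```

```text
[ 0.5773  0.0789  0.0829 -4.1341] [ 0.9 -0.5 -1.8  0.6  0.5 -0.3  0.1  0.8  0.6 -1.  -3.7 -1.  -0.  -0.8
 -0.5 -0.1  0.  -1.5  0.1 -0.8  0.3  0.8  1.2 -0.9 -0.5 -1. ]
[ 0.5773  0.0795  0.0842 -4.3201] [ 1.1 -0.5 -1.2  0.9  0.2  0.3  0.2  1.6  0.7 -0.9 -3.1 -0.7]
[ 0.5775  0.0789  0.0829 -4.14  ] [ 1.  -0.3 -1.7  0.9  0.6 -0.2  0.2  1.   0.7 -0.8 -3.6 -0.8  0.4  0.8
  1.3 -0.9 -0.5 -1. ]
0.082 [ 0.5777007   0.07877889 -4.36896205] 3.0498945305964753
0.086 [ 0.57684154  0.08045438 -4.40165062] 2.4154183536260234
[0.57486717 0.18866619 0.19982512] [-1.79991562e+02 -9.91741703e-02  1.75927341e+02]
(array([ 0.58523032,  0.1877651 ,  0.23179486, -3.64870607]), array([ 0.6,  0. , -0. , -0. , -0.6,  0.1,  0. , -0.1]))
```

```bash
python3 - <<'E'
from h import *
togo([.567,.0798,.145],175.8)
E
```

```text
pos [0.5749 0.1887 0.1998] rot [-1.7999e+02 -1.0000e-01  1.7593e+02] w 0.055 F [-0.   0.2 -3.5] t 11.15
rows d/30: [ 1.000e-03 -3.638e+00  1.828e+00] roll 0.013
```

```bash
python3 -m handwheel '[[140,0,-0.5,0,0],[140,0,-1.4,0.1,0],[140,0,-2.3,0.2,0],[140,0,-3.1,0.4,0],[140,0,-3.64,0.9,0],[140,0,-3.64,1.4,0],[140,0,-3.64,1.83,0],[140,0,-3.64,1.83,0]]'
python3 - <<'E'
from h import *
snap('wrist','w10.png'); im=snap('scene','s10.png');st(); cv2.imwrite('pics/s10c.png',cv2.resize(im[110:330,260:420],None,fx=2.7,fy=2.7,interpolation=2))
E
```

```text
time: 12.15
eef_pos: [0.5659, 0.081, 0.1434]
eef_rot: [-180.0, -0.3, 176.0]
force: [-0.1, -1.4, -3.6]
width: 0.055
pos [0.5671 0.0807 0.1449] rot [ 1.7999e+02 -1.0000e-01  1.7600e+02] w 0.0552 F [ 0.8 -0.5 -2.7] T [0.01 0.02 0.  ] t 12.25
```

View pics/s10c.png

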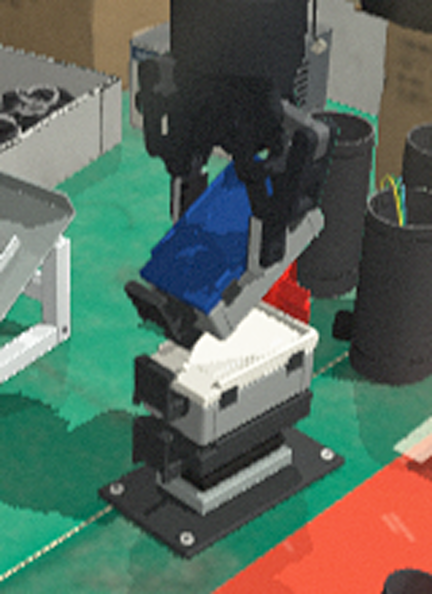

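View pics/w10.png

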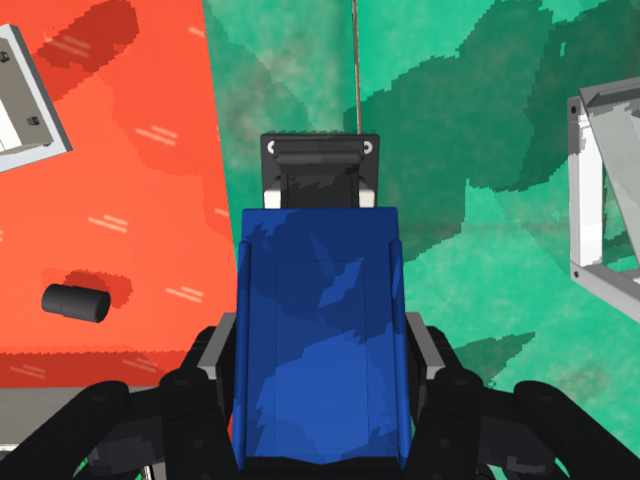

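```bash
python3 -m handwheel '[[140,0,-0.03,0.3,0],[140,0,-0.03,0.5,0],[140,0,-0.03,0.5,0]]'
python3 -m handwheel '[[140,0,0,0.1,0],[140,0,0,0.1,0]]'
python3 -m handwheel '[[140,0,0,0.1,0],[140,0,0,0.1,0]]'
python3 - <<'E'
from h import *
im=snap('scene','s11.png');st(); cv2.imwrite('pics/s11c.png',cv2.resize(im[170:330,280:400],None,fx=4.5,fy=4.5,interpolation=2)[:600])
E
```

```text
time: 12.62
eef_pos: [0.5665, 0.0798, 0.1293]
eef_rot: [-180.0, -0.2, 176.0]
force: [0.4, 1.0, -2.8]
width: 0.055
time: 12.88
eef_pos: [0.5664, 0.0797, 0.1261]
eef_rot: [-180.0, -0.2, 176.0]
force: [0.0, 0.5, -3.6]
width: 0.055
time: 13.12
eef_pos: [0.5662, 0.0797, 0.1228]
eef_rot: [-180.0, -0.2, 176.0]
force: [0.5, 0.3, -2.8]
width: 0.055
pos [0.5662 0.0797 0.123 ] rot [-179.98   -0.2   176.  ] w 0.0547 F [ 0.4 -0.6 -3.4] T [ 0.03 -0.01 -0.01] t 13.18
```

View pics/s11c.png

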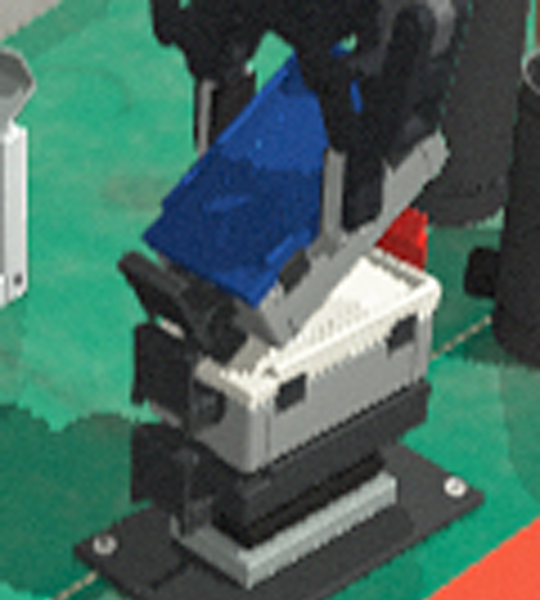

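```bash
python3 -m handwheel '[[140,0,0,0.08,0],[140,0,0,0.08,0]]'
python3 -m handwheel '[[140,0,0,0.08,0],[140,0,0,0.08,0]]'
python3 -m handwheel '[[140,0,0,0.08,0],[140,0,0,0.08,0]]'
```

```text
time: 13.42
eef_pos: [0.5665, 0.0797, 0.1206]
eef_rot: [-180.0, -0.2, 176.0]
force: [1.1, 0.3, -1.5]
width: 0.0553
time: 13.68
eef_pos: [0.5667, 0.0797, 0.1183]
eef_rot: [-180.0, -0.2, 176.0]
force: [-0.4, -0.6, -0.5]
width: 0.055
time: 13.92
eef_pos: [0.5668, 0.0797, 0.1159]
eef_rot: [-180.0, -0.1, 176.0]
force: [-0.3, -0.8, 0.4]
width: 0.0553
```

```bash
python3 -m handwheel '[[140,0.12,0,0,0],[140,0.25,0,-0.03,0],[140,0.35,0,-0.06,0],[140,0.45,0,-0.06,0],[140,0.45,0,-0.06,0]]'
python3 - <<'E'
from h import *
im=snap('scene','s12.png');st(); cv2.imwrite('pics/s12c.png',cv2.resize(im[170:330,280:400],None,fx=4.5,fy=4.5,interpolation=2)[:600])
E
```

```text
time: 14.55
eef_pos: [0.5527, 0.0807, 0.1175]
eef_rot: [-180.0, -0.2, 176.0]
force: [-0.2, 0.4, -4.2]
width: 0.055
pos [0.553  0.0807 0.1176] rot [-1.7999e+02 -1.7000e-01  1.7601e+02] w 0.0554 F [ 1.2 -0.1 -2.9] T [0.04 0.01 0.02] t 14.6
```

View pics/s12c.png

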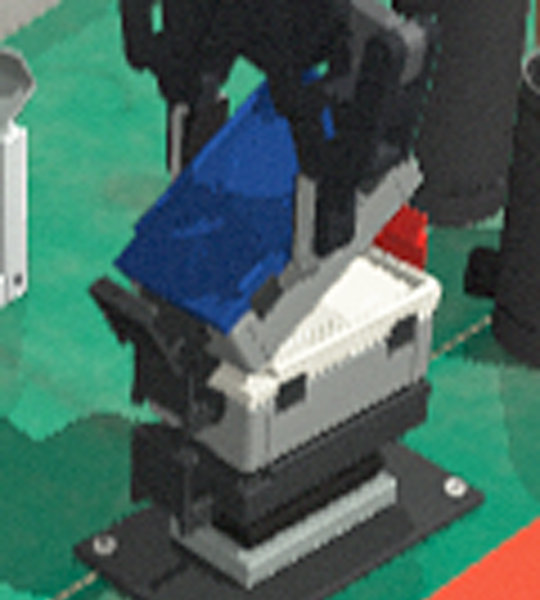

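```bash
python3 -m handwheel '[[140,0.1,0,0,0],[140,0.1,0,0,0]]'
python3 -m handwheel '[[140,0.07,0,0,0],[140,0.07,0,0,0]]'
```

```text
time: 14.85
eef_pos: [0.5499, 0.0809, 0.1176]
eef_rot: [-180.0, -0.2, 176.0]
force: [-0.4, 0.5, -2.3]
width: 0.0553
time: 15.1
eef_pos: [0.5483, 0.081, 0.1178]
eef_rot: [-180.0, -0.1, 176.0]
force: [2.1, -0.8, -3.1]
width: 0.055
```

```bash
python3 -m handwheel '[[140,0,0,0,0],[140,-0.02,0,0.15,0],[140,-0.04,0,0.3,0],[140,-0.04,0,0.3,0]]' 20
python3 - <<'E'
from h import *
st(); im=snap('scene','s13.png'); cv2.imwrite('pics/s13c.png',cv2.resize(im[170:330,280:400],None,fx=4.5,fy=4.5,interpolation=2)[:600])
E
```

```text
time: 15.6
eef_pos: [0.549, 0.0811, 0.1085]
eef_rot: [-180.0, -0.2, 176.0]
force: [-0.9, 0.6, 1.1]
width: 0.0548
pos [0.549  0.0811 0.1085] rot [-1.7999e+02 -1.6000e-01  1.7601e+02] w 0.0548 F [-0.9  0.6  1.1] T [0.03 0.43 0.03] t 15.6
```

View pics/s13c.png

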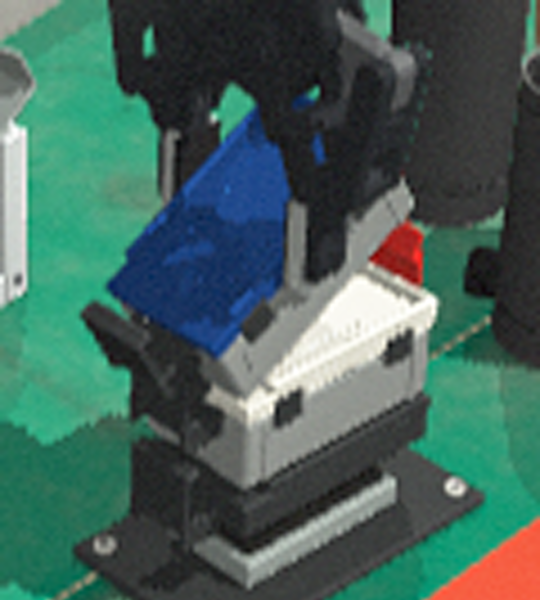

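```bash
python3 -m handwheel '[[140,-0.03,0,0.15,0],[140,-0.06,0,0.3,0],[140,-0.06,0,0.3,0]]' 20
python3 - <<'E'
from h import *
st(); im=snap('scene','s14.png'); cv2.imwrite('pics/s14c.png',cv2.resize(im[170:330,280:400],None,fx=4.5,fy=4.5,interpolation=2)[:600])
snap('wrist','w14.png')
E
```

```text
time: 16.02
eef_pos: [0.5505, 0.0808, 0.0998]
eef_rot: [-180.0, -0.2, 176.0]
force: [-2.7, 0.2, 7.4]
width: 0.0554
pos [0.5505 0.0808 0.0998] rot [-179.98   -0.2   176.01] w 0.0554 F [-2.7  0.2  7.4] T [-0.1   1.    0.06] t 16.02
```

View pics/s14c.png

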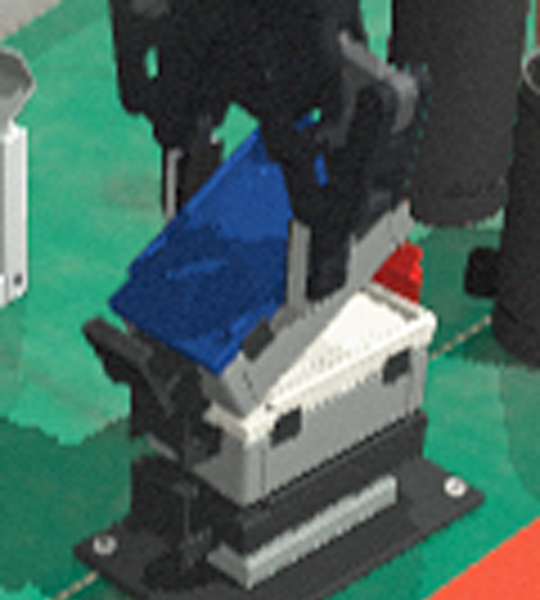

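View pics/w14.png

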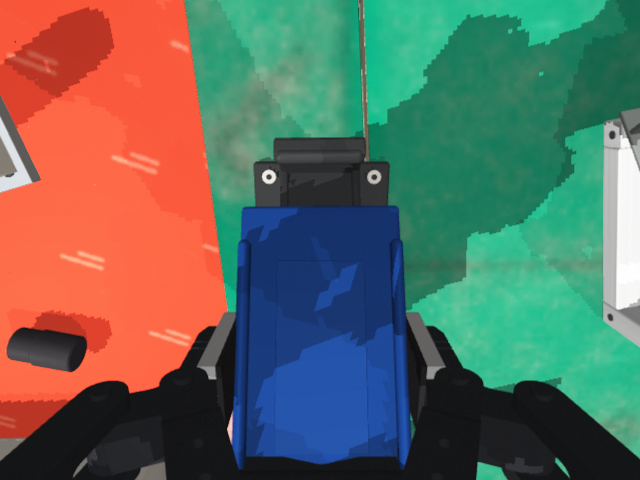

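```bash
python3 -m handwheel '[[140,-0.05,0,0.1,0],[140,-0.1,0,0.2,0],[140,-0.1,0,0.2,0]]' 20
python3 - <<'E'
from h import *
st(); im=snap('scene','s15.png'); cv2.imwrite('pics/s15c.png',cv2.resize(im[170:330,280:400],None,fx=4.5,fy=4.5,interpolation=2)[:600])
E
```

```text
time: 16.5
eef_pos: [0.5566, 0.0805, 0.0961]
eef_rot: [180.0, 0.1, 176.0]
force: [0.7, -0.8, 11.9]
width: 0.0555
pos [0.5566 0.0805 0.0961] rot [1.7997e+02 1.3000e-01 1.7600e+02] w 0.0555 F [ 0.7 -0.8 11.9] T [-0.37  0.18  0.1 ] t 16.5
```

View pics/s15c.png

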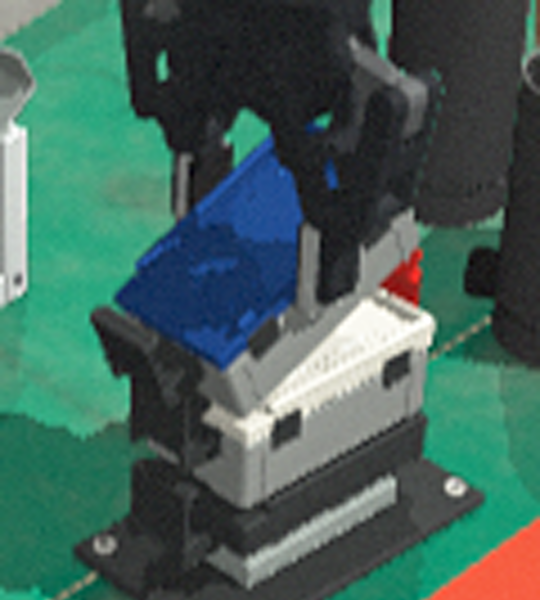

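```bash
python3 -m handwheel '[[140,-0.07,0,0.06,0],[140,-0.15,0,0.12,0],[140,-0.15,0,0.12,0]]' 20
python3 - <<'E'
from h import *
st(); im=snap('scene','s16.png'); cv2.imwrite('pics/s16c.png',cv2.resize(im[170:330,280:400],None,fx=4.5,fy=4.5,interpolation=2)[:600]); snap('wrist','w16.png')
E
```

```text
time: 16.92
eef_pos: [0.5623, 0.0801, 0.0936]
eef_rot: [180.0, 0.3, 176.0]
force: [-0.7, -1.3, 8.8]
width: 0.055
pos [0.5623 0.0801 0.0936] rot [179.95   0.25 176.  ] w 0.055 F [-0.7 -1.3  8.8] T [-0.19  0.6   0.01] t 16.93
```

View pics/s16c.png

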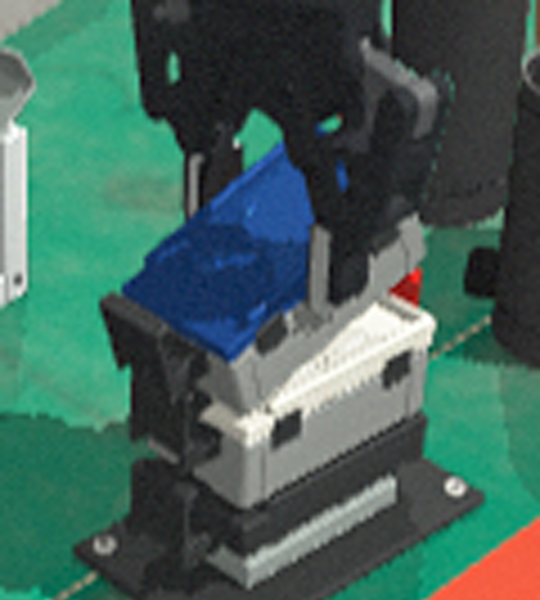

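View pics/w16.png

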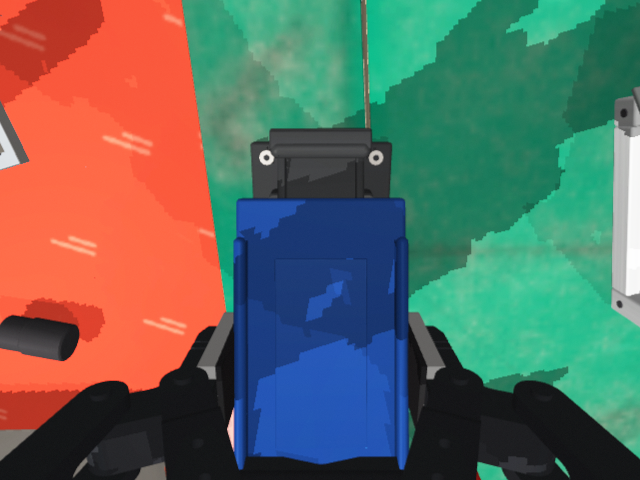

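```bash
cat > wf.py <<'E'
from fit import *
import sys
def wf(fr,fl,rr,rl,wx=(.5773,.079),yaw=-4.2):
    pts=[((-51,-28,20),fr),((-51,28,20),fl),((-38,-28,25),rr),((-38,28,25),rl)]
    s=monitor.sense(); p=s['eef_pos']
    # constrain: y,yaw from tool; free: h, z, tilt   (grip line)
    X=np.array([a[0] for a in pts])/1000.;U=np.array([a[1] for a in pts],float); ty=s['eef_rot'][2]-180
    def f(q):
        R=Ro.from_euler('zy',[ty,-q[2]],degrees=True); c=p+Ro.from_euler('z',ty,degrees=True).apply([q[0],0,q[1]])
        return (proj('wrist',c+R.apply(X))-U).ravel()
    r=least_squares(f,[.01,.03,20],x_scale=[.01,.01,5])
    h,v,t=r.x; C=p+Ro.from_euler('z',ty,degrees=True).apply([h,0,v]); print('h,v,tilt',r.x.round(4),'res',np.abs(r.fun).max().round(1))
    d=Ro.from_euler('z',-yaw,degrees=True).apply([C[0]-wx[0],C[1]-wx[1],0]); th=np.radians(t)
    print('Cx,Cy mm',(d*1000).round(1)[:2],'Cz world',C[2].round(4),'tip x',round(d[0]*1000-65.5*np.cos(th)+15.5*np.sin(th),1))
    return r.x
E
python3 - <<'E'
from wf import *
wf((236,199),(406,199),(234,238),(408,238))
E
```

```text
h,v,tilt [4.7000e-03 2.9800e-02 1.6004e+01] res 1.0
Cx,Cy mm [-10.3   0. ] Cz world 0.1234 tip x -69.0
```

```bash
python3 -m handwheel '[[140,-0.07,0,0.08,0],[140,-0.14,0,0.16,0],[140,-0.14,0,0.16,0]]' 20
python3 - <<'E'
from h import *
st(); im=snap('scene','s17.png'); cv2.imwrite('pics/s17c.png',cv2.resize(im[170:330,280:400],None,fx=4.5,fy=4.5,interpolation=2)[:600]); snap('wrist','w17.png')
E
```

```text
time: 17.4
eef_pos: [0.5684, 0.0797, 0.09]
eef_rot: [179.9, 0.5, 176.0]
force: [0.0, -0.6, 8.3]
width: 0.0552
pos [0.5684 0.0797 0.09  ] rot [179.92   0.46 175.98] w 0.0552 F [ 0.  -0.6  8.3] T [-0.15  0.29  0.06] t 17.4
```

View pics/s17c.png

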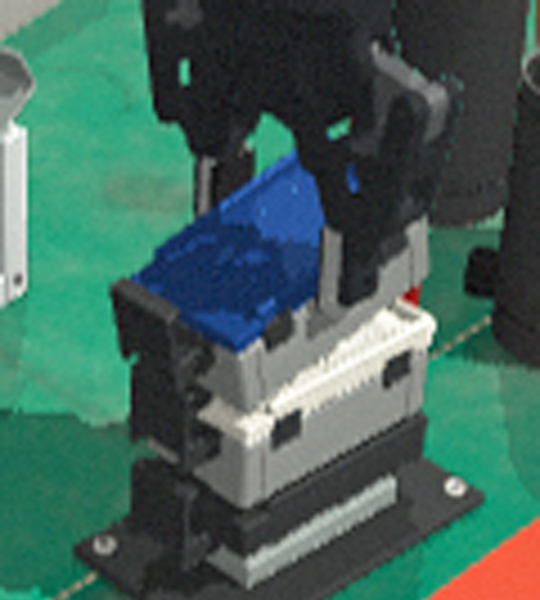

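View pics/w17.png

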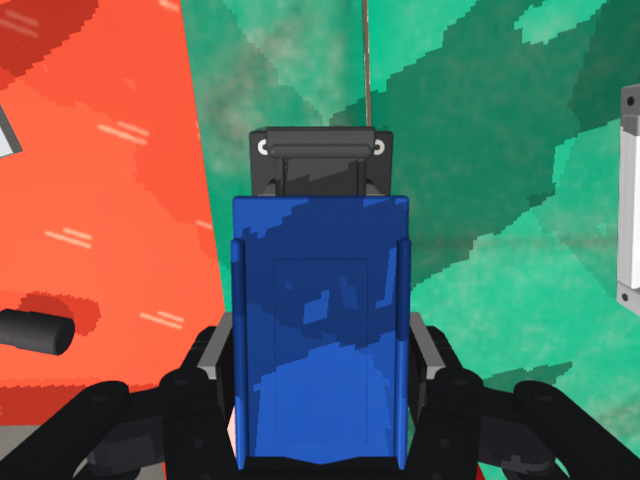

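```bash
python3 -m handwheel '[[140,-0.05,0,0.08,0],[140,-0.1,0,0.16,0],[140,-0.13,0,0.2,0],[140,-0.13,0,0.2,0]]' 20
python3 - <<'E'
from h import *
st(); im=snap('scene','s18.png'); cv2.imwrite('pics/s18c.png',cv2.resize(im[170:330,280:400],None,fx=4.5,fy=4.5,interpolation=2)[:600]); 
E
```

```text
time: 18.0
eef_pos: [0.5744, 0.0793, 0.0859]
eef_rot: [179.9, 0.7, 176.0]
force: [-0.7, -1.4, 11.5]
width: 0.0551
pos [0.5744 0.0793 0.0859] rot [179.9    0.67 175.98] w 0.0551 F [-0.7 -1.4 11.5] T [-0.28  0.57  0.09] t 18.0
```

View pics/s18c.png

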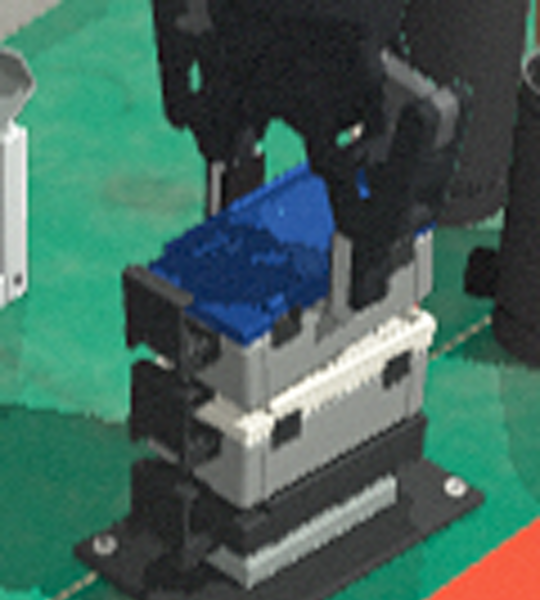

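```bash
python3 - <<'E'
from h import *
im=snap('wrist','w18.png'); cv2.imwrite('pics/w18c.png',cv2.resize(im[110:270,200:440],None,fx=3.2,fy=3.2,interpolation=2))
E
```

```text
(no output)
```

View pics/w18c.png

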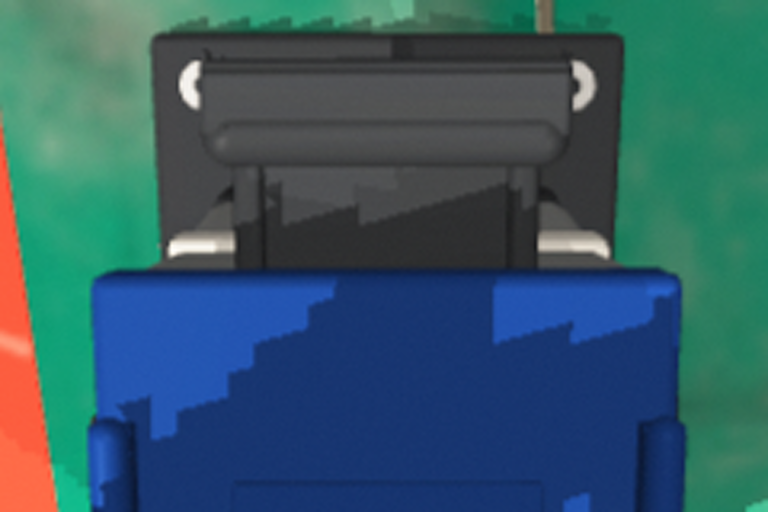

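```bash
python3 - <<'E'
from wf import *
wf((228.8,195),(412.5,195),(228,242),(414,242))
s=monitor.sense();p=s['eef_pos']
# white front edge measured
print(proj('wrist',[[.5773-.051*.9973-.028*.073*(-1)*0,.079+.0037,z] for z in(.083+.020,.083+.02-.016)]))
# predicted blue front edge when tip at -66.5, tilts, sink 16
for th in (4,6,8,10):
  t=np.radians(th); Cx=-.066+.0655*np.cos(t)-.0155*np.sin(t); Cz=.083-.016+.02+.045*np.sin(t)+.026*np.cos(t)
  q=np.array([Cx-.051*np.cos(t)-.02*np.sin(t),0,0]); P=Ro.from_euler('z',-4.2,degrees=True).apply([[q[0],-.028,0],[q[0],.028,0]])+[.5773,.079,Cz-.051*np.sin(t)+.02*np.cos(t)]
  print(th,proj('wrist',P).round(1).tolist())
E
```

```text
h,v,tilt [-1.1000e-03  2.8900e-02  3.6403e+00] res 1.4
Cx,Cy mm [-4.   0.1] Cz world 0.1148 tip x -68.4
[[321.798205   194.63228032]
 [321.62887142 187.06983576]]
4 [[230.1, 203.4], [414.5, 203.7]]
6 [[230.1, 199.0], [414.6, 199.3]]
8 [[230.1, 194.5], [414.6, 194.8]]
10 [[230.1, 190.0], [414.6, 190.3]]
```

```bash
python3 -m handwheel '[[140,-0.03,0,0.08,0],[140,-0.05,0,0.16,0],[140,-0.06,0,0.2,0],[140,-0.06,0,0.2,0]]' 20
python3 - <<'E'
from h import *
st(); im=snap('scene','s19.png'); cv2.imwrite('pics/s19c.png',cv2.resize(im[170:330,280:400],None,fx=4.5,fy=4.5,interpolation=2)[:600]); 
E
```

```text
time: 18.6
eef_pos: [0.5781, 0.0792, 0.0817]
eef_rot: [179.9, 0.9, 176.0]
force: [1.4, -0.5, 8.6]
width: 0.0553
pos [0.5781 0.0792 0.0817] rot [179.85   0.9  175.98] w 0.0553 F [ 1.4 -0.5  8.6] T [-0.1   0.37  0.01] t 18.6
```

View pics/s19c.png

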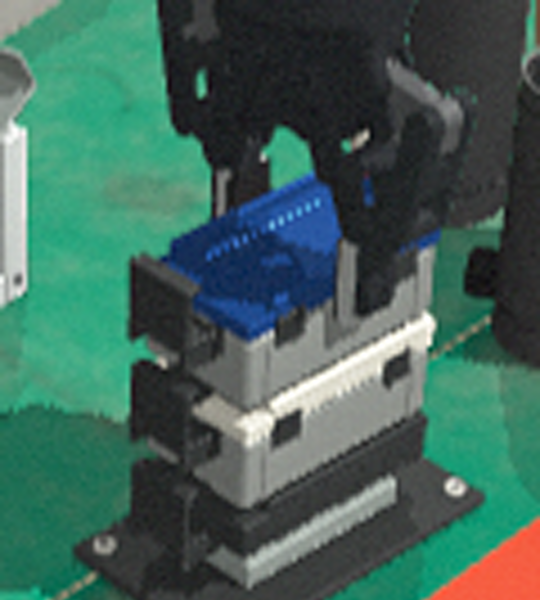

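```bash
python3 -m handwheel '[[140,0,0,-0.05,0],[140,0,0,-0.1,0],[120,0,0,-0.1,0],[85,0,0,-0.1,0],[75,0,0,-0.1,0],[60,0,0,-0.1,0],[40,0,0,-0.1,0]]' 20
python3 - <<'E'
from h import *
st(); im=snap('scene','s20.png'); cv2.imwrite('pics/s20c.png',cv2.resize(im[170:330,280:400],None,fx=4.5,fy=4.5,interpolation=2)[:600]); snap('wrist','w20.png')
E
```

```text
time: 19.52
eef_pos: [0.5781, 0.0792, 0.0844]
eef_rot: [179.9, 0.9, 176.0]
force: [-0.3, -0.5, 0.2]
width: 0.0717
pos [0.5781 0.0792 0.0844] rot [179.85   0.89 175.98] w 0.0717 F [-0.3 -0.5  0.2] T [-0.01  0.06  0.04] t 19.52
```

View pics/s20c.png

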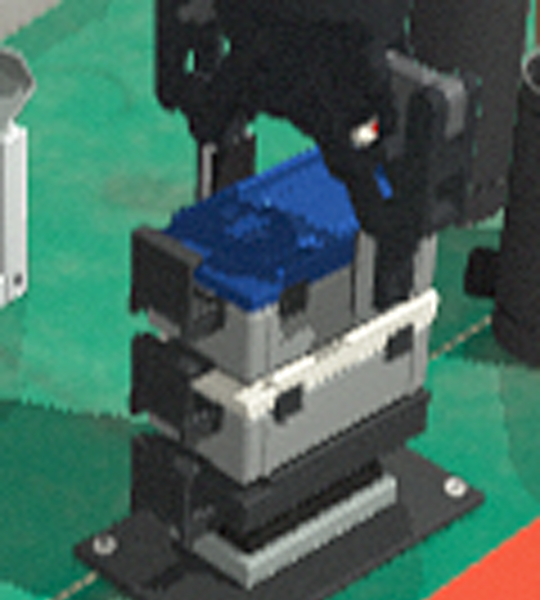

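View pics/w20.png

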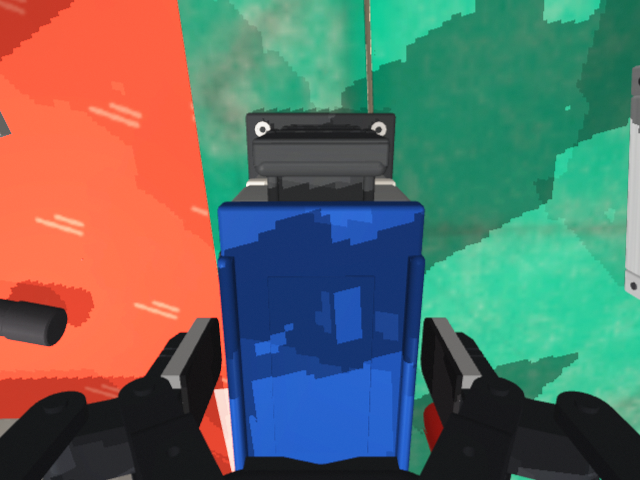

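```bash
python3 -m handwheel '[[0,0,0,-0.3,0],[0,0,0,-1,0],[0,0,0,-2,0],[0,0,0,-2.6,0],[60,0,0,-2.6,0],[150,-0.3,0,-2.6,0],[255,-0.7,0,-2.6,0],[255,-1.05,0,-2.6,0],[255,-1.05,0,-2.6,0],[255,-1.05,0,-2.6,0]]' 60
python3 - <<'E'
from h import *
togo([.6105,.0766,.125],175.8)
im=snap('scene','s21.png'); cv2.imwrite('pics/s21c.png',cv2.resize(im[120:320,270:420],None,fx=3,fy=3,interpolation=2)); snap('wrist','w21.png')
E
```

```text
time: 20.88
eef_pos: [0.608, 0.0769, 0.1626]
eef_rot: [179.9, 0.8, 176.0]
force: [0.7, -0.2, -0.4]
width: 0.0
pos [0.608  0.0769 0.1626] rot [179.86   0.85 175.97] w 0.0 F [ 0.7 -0.2 -0.4] t 20.88
rows d/30: [-0.064 -0.007  1.253] roll 0.017
```

View pics/s21c.png

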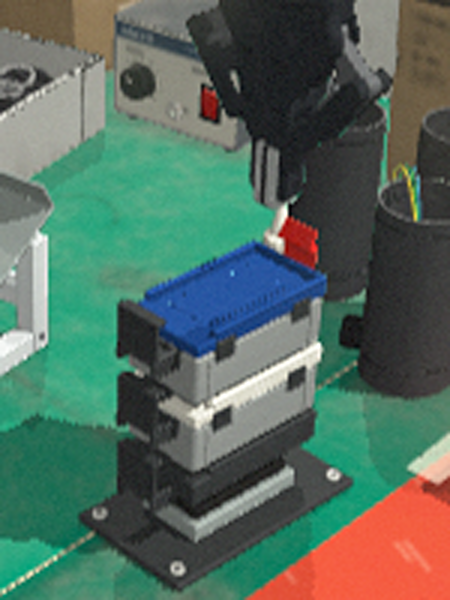

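View pics/w21.png

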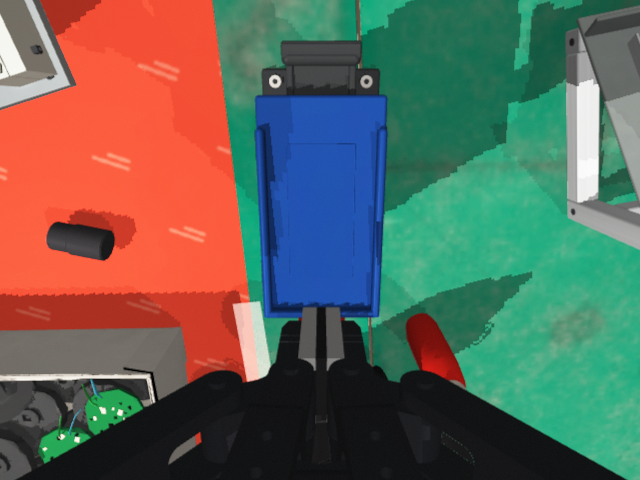

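```bash
python3 -m handwheel '[[255,-0.06,0,0.4,0],[255,-0.06,0,0.8,0],[255,-0.06,0,1.1,0],[255,-0.06,0,1.1,0]]'
python3 -m handwheel '[[255,0,0,0.1,0],[255,0,0,0.2,0],[255,0,0,0.2,0]]'
python3 -m handwheel '[[255,0,0,0.1,0],[255,0,0,0.2,0],[255,0,0,0.2,0]]'
```

```text
time: 21.48
eef_pos: [0.6094, 0.0768, 0.1286]
eef_rot: [179.9, 0.7, 176.0]
force: [0.0, 0.6, -0.8]
width: 0.0003
time: 21.85
eef_pos: [0.6094, 0.0768, 0.1225]
eef_rot: [179.9, 0.7, 176.0]
force: [1.1, 0.0, -0.2]
width: 0.0001
time: 22.22
eef_pos: [0.6093, 0.0768, 0.1162]
eef_rot: [179.9, 0.7, 176.0]
force: [0.5, -0.5, 0.9]
width: 0.0003
```

```bash
python3 -m handwheel '[[255,0,0,0.1,0],[255,0,0,0.2,0],[255,0,0,0.2,0]]'
python3 -m handwheel '[[255,0,0,0.1,0],[255,0,0,0.2,0],[255,0,0,0.2,0]]'
python3 - <<'E'
from h import *
im=snap('scene','s22.png'); cv2.imwrite('pics/s22c.png',cv2.resize(im[120:320,270:420],None,fx=3,fy=3,interpolation=2))
E
```

```text
time: 22.6
eef_pos: [0.6095, 0.0768, 0.1103]
eef_rot: [179.9, 0.7, 176.0]
force: [-1.5, -0.1, 4.6]
width: -0.0002
time: 22.98
eef_pos: [0.6096, 0.0768, 0.1049]
eef_rot: [179.9, 0.7, 176.0]
force: [-2.9, -0.3, 7.9]
width: -0.0002
```

View pics/s22c.png

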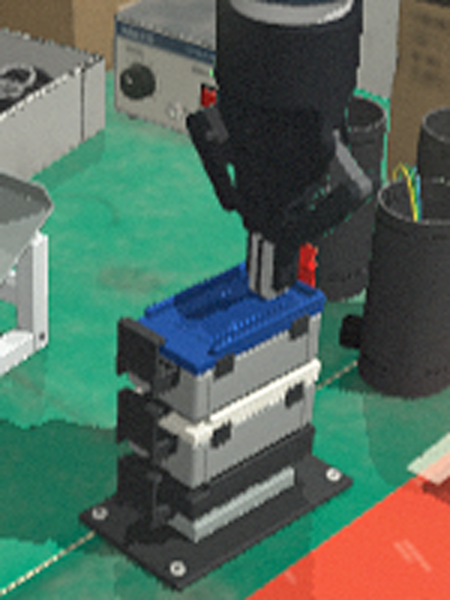

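```bash
python3 -m handwheel '[[255,0,0,0.1,0],[255,0,0,0.2,0],[255,0,0,0.2,0]]'
python3 -m handwheel '[[255,0,0,0.1,0],[255,0,0,0.2,0],[255,0,0,0.2,0]]'
python3 - <<'E'
from h import *
im=snap('scene','s23.png'); cv2.imwrite('pics/s23c.png',cv2.resize(im[120:320,270:420],None,fx=3,fy=3,interpolation=2))
E
```

```text
time: 23.4
eef_pos: [0.6114, 0.077, 0.1038]
eef_rot: [179.8, 0.9, 176.0]
force: [-11.9, -1.6, 37.3]
width: 0.0003
time: 23.78
eef_pos: [0.6118, 0.0771, 0.1036]
eef_rot: [179.8, 1.0, 175.9]
force: [-18.8, -2.3, 50.6]
width: 0.0003
```

View pics/s23c.png

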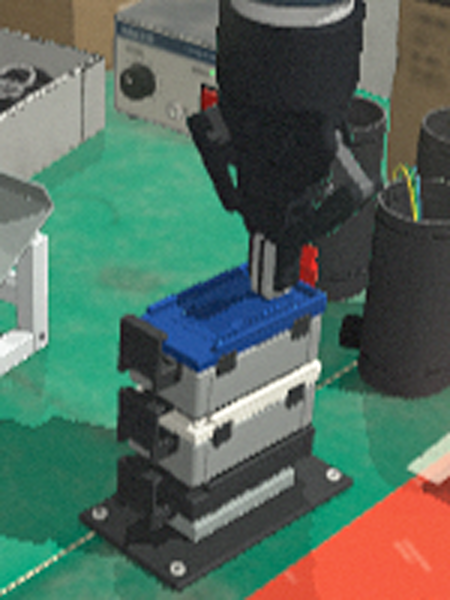

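```bash
python3 -m handwheel '[[255,0,0,-0.1,0],[255,0,0,-0.2,0],[255,0,0,-0.3,0],[255,0,0,-0.4,0],[255,0,0,-0.5,0],[255,0,0,-0.6,0],[255,0,0,-0.9,0],[255,0,0,-1.4,0],[255,0,0,-2,0],[255,0,0,-2,0]]'
python3 - <<'E'
from h import *
st(); im=snap('scene','s24.png'); cv2.imwrite('pics/s24c.png',cv2.resize(im[195:325,280:410],None,fx=4.5,fy=4.5,interpolation=2))
E
```

```text
time: 25.08
eef_pos: [0.6123, 0.0772, 0.1661]
eef_rot: [179.7, 1.2, 175.9]
force: [-0.7, 0.4, -0.1]
width: 0.0003
pos [0.6123 0.0772 0.1661] rot [179.71   1.19 175.93] w 0.0003 F [-0.7  0.4 -0.1] T [-0.06  0.04  0.01] t 25.07
```

View pics/s24c.png

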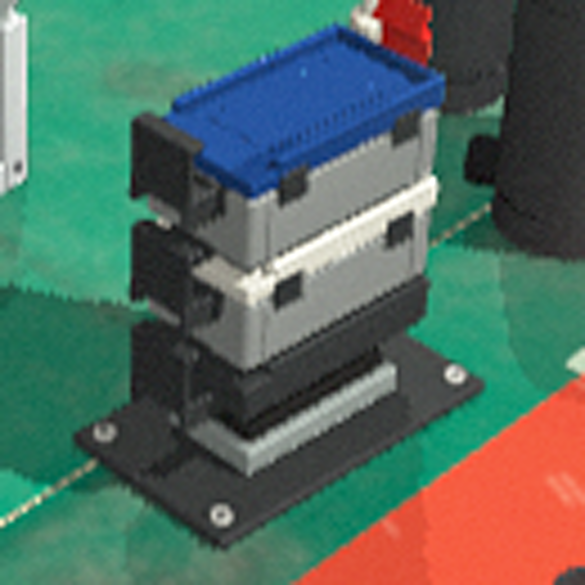

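```bash
python3 - <<'E'
from h import *
for w,zz in (('home',.083-.004),):
  for th in (0,2,4,6):
    t=np.radians(th)
    out=[]
    for x in (-.032,.032):
      P=np.array([x,-.028,.015])
      A=P
      piv=np.array([-.045,0,-.026]); d=P-piv
      B=piv+np.array([d[0]*np.cos(t)-d[2]*np.sin(t),d[1],d[0]*np.sin(t)+d[2]*np.cos(t)])+[0,0,.046]
      W=[Ro.from_euler('z',-4.2,degrees=True).apply(q)+[.5773,.079,zz] for q in(A,B)]
      q=proj('scene',W); out.append(((q-[280,195])*4.5).round(0).tolist())
    print(th,out,'spacing',[round(o[0][1]-o[1][1]) for o in out])
E
```

```text
0 [[[288.0, 286.0], [294.0, 181.0]], [[406.0, 222.0], [416.0, 120.0]]] spacing [105, 102]
2 [[[288.0, 286.0], [291.0, 181.0]], [[406.0, 222.0], [413.0, 115.0]]] spacing [105, 107]
4 [[[288.0, 286.0], [289.0, 182.0]], [[406.0, 222.0], [411.0, 110.0]]] spacing [104, 112]
6 [[[288.0, 286.0], [286.0, 183.0]], [[406.0, 222.0], [409.0, 106.0]]] spacing [103, 116]
```

```bash
python3 - <<'E'
import cv2,numpy as np
a=cv2.imread('pics/s21.png');b=cv2.imread('pics/s24.png')
A=cv2.resize(a[205:300,305:385],None,fx=5,fy=5,interpolation=2);B=cv2.resize(b[205:300,305:385],None,fx=5,fy=5,interpolation=2)
cv2.imwrite('pics/cmp.png',np.hstack([A,B])[:, :800])
E
```

```text
(no output)
```

View pics/cmp.png

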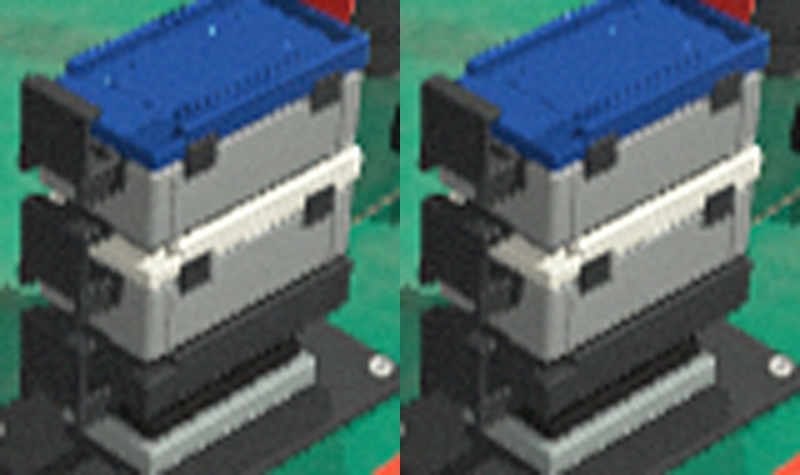

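```bash
python3 - <<'E'
from h import *
togo([.525,.320,.15],186.2)
E
```

```text
pos [0.6115 0.0771 0.1648] rot [179.74   1.08 175.93] w -0.0003 F [-0.4 -0.4  0.7] t 25.12
rows d/30: [3.458 7.87  0.464] roll -1.027
```

```bash
python3 -m handwheel '[[200,0,0.2,-0.7,0],[100,0.3,0.9,-1.1,-0.1],[0,0.8,2,-1.2,-0.3],[0,1.4,3.3,-1.2,-0.5],[0,2,4.7,-1.1,-0.7],[0,2.6,6,-0.8,-0.9],[0,3.1,7.1,-0.2,-1.03],[0,3.46,7.87,0.46,-1.03],[0,3.46,7.87,0.46,-1.03]]' 40
python3 - <<'E'
from h import *
togo([.5252,.3199,.048],186.2); snap('wrist','w25.png')
E
```

```text
time: 26.25
eef_pos: [0.5211, 0.3231, 0.1483]
eef_rot: [179.9, 0.9, -173.4]
force: [0.3, -0.2, 0.3]
width: 0.0851
pos [0.5211 0.3231 0.1483] rot [ 179.94    0.86 -173.41] w 0.0851 F [ 0.3 -0.2  0.3] t 26.25
rows d/30: [-0.074 -0.125  3.344] roll 0.039
```

View pics/w25.png

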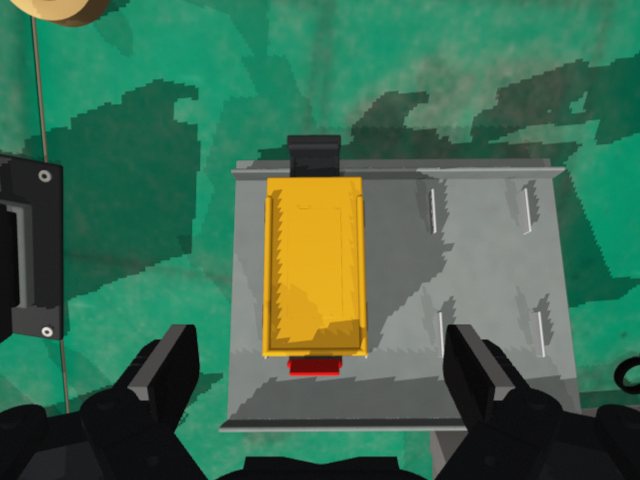

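```bash
python3 - <<'E'
from fit import *
M.update(rr=[-38,-28,25],rl=[-38,28,25])
W=dict(fr=(267,178),fl=(360.5,178),br=(263,355),bl=(367,356),rr=(265,196),rl=(363.5,196))
print(*fit(dict(wrist=W),30,[.535,.321,.08,6]))
E
```

```text
[0.53879789 0.31770837 0.07855918 5.96639655] [-0.4 -0.7  0.4  0.5 -0.3  0.9  0.3 -1.2  0.6 -0.3 -0.7  0.7]
```

```bash
python3 - <<'E'
from fit import *
M.update(rr=[-38,-28,25],rl=[-38,28,25])
snap('wrist','w26.png'); st()
a=cv2.imread('pics/w25.png').astype(int);b=cv2.imread('pics/w26.png').astype(int)
print(cv2.phaseCorrelate(a[150:370,230:400].mean(2).astype(np.float32),b[150:370,230:400].mean(2).astype(np.float32)))
W=dict(fr=(267,178),fl=(360.5,178),br=(263,355),bl=(367,356),rr=(265,196),rl=(363.5,196))
print(*fit(dict(wrist=W),30,[.535,.321,.08,6]))
im=snap('top','t26.png'); cv2.imwrite('pics/t26c.png',cv2.resize(im[195:305,140:280],None,fx=5.5,fy=5.5,interpolation=2))
E
```

```text
pos [0.5247 0.3199 0.1502] rot [ 179.98    1.1  -173.71] w 0.0855 F [0.3 0.1 0.3] T [-0.02  0.03 -0.06] t 26.35
((4.200484375654369, -3.411675961677531), 0.6170955049491224)
[0.54038218 0.31647376 0.07933073 5.84305179] [-0.4 -0.7  0.4  0.4 -0.3  0.9  0.3 -1.2  0.6 -0.3 -0.7  0.6]
```

```bash
python3 - <<'E'
from fit import *
M.update(rr=[-38,-28,25],rl=[-38,28,25])
W=dict(fr=(267,178),fl=(360.5,178),br=(263,355),bl=(367,356),rr=(265,196),rl=(363.5,196))
W={k:(u+4.2,v-3.4) for k,(u,v) in W.items()}
print(*fit(dict(wrist=W),30,[.535,.321,.08,6]))
togo([.5252,.3199,.048],186.2)
im=cv2.imread('pics/w26.png'); cv2.imwrite('pics/c26.png',cv2.resize(im[120:380,220:420],None,fx=2.3,fy=2.3))
E
```

```text
[0.53913298 0.31796568 0.07948649 5.65935664] [-0.5 -0.7  0.4  0.6 -0.2  0.8  0.4 -1.2  0.6 -0.4 -0.7  0.7]
pos [0.5255 0.3192 0.1507] rot [ 179.97    1.16 -173.81] w 0.0854 F [-0.1 -0.3  0.2] t 26.4
rows d/30: [0.078 0.022 3.423] roll -0.001
```

View pics/c26.png

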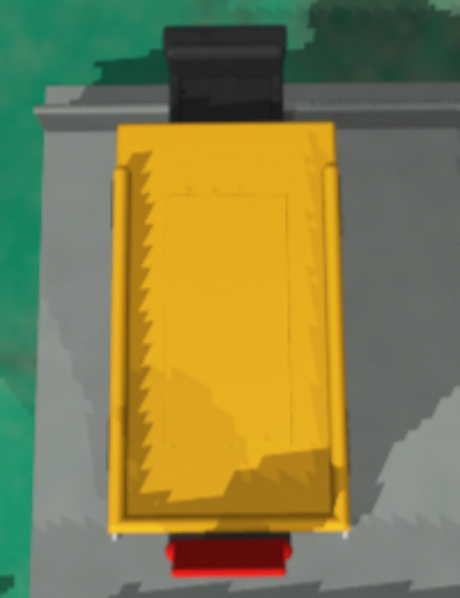

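```bash
python3 - <<'E'
from h import *
togo([.5275,.3176,.075],186.1)
togo([.5275,.3176,.049],186.1)
E
```

```text
pos [0.5255 0.3192 0.1507] rot [ 179.97    1.16 -173.81] w 0.0854 F [-0.1 -0.3  0.2] t 26.4
rows d/30: [-0.009 -0.062  2.524] roll 0.009
pos [0.5255 0.3192 0.1507] rot [ 179.97    1.16 -173.81] w 0.0854 F [-0.1 -0.3  0.2] t 26.4
rows d/30: [ 0.009 -0.063  3.391] roll 0.009
```

```bash
python3 -m handwheel '[[0,0,-0.06,0.8,0],[0,0,-0.06,1.7,0],[0,0,-0.06,2.3,0],[0,0,-0.06,2.5,0],[0,0,-0.06,2.5,0],[0,0,-0.06,2.5,0]]'
python3 - <<'E'
from h import *
togo([.5275,.3176,.049],186.1); snap('wrist','w27.png')
E
```

```text
time: 27.15
eef_pos: [0.5279, 0.3181, 0.0767]
eef_rot: [179.9, 1.2, -173.8]
force: [-0.3, -0.3, 0.1]
width: 0.0852
pos [0.5279 0.3181 0.0767] rot [ 179.92    1.24 -173.81] w 0.0852 F [-0.3 -0.3  0.1] t 27.15
rows d/30: [ 0.035 -0.015  0.922] roll 0.009
```

View pics/w27.png

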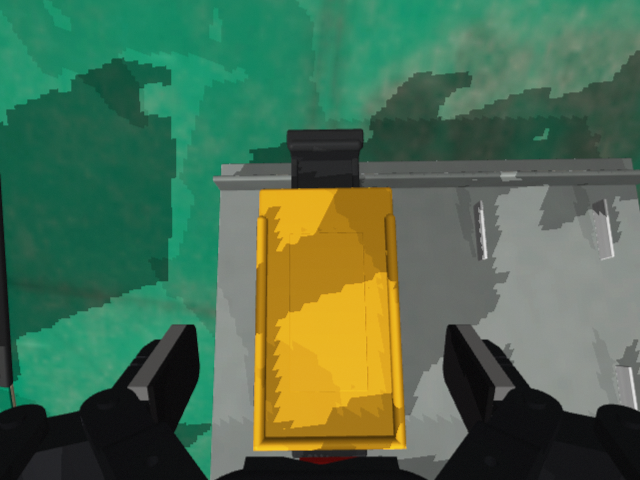

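```bash
python3 - <<'E'
from h import *
togo([.5250,.3202,.048],186.2)
E
```

```text
pos [0.5278 0.3181 0.0767] rot [ 179.92    1.24 -173.81] w 0.0854 F [-0.7  0.8  0.5] t 27.2
rows d/30: [0.107 0.079 0.954] roll -0.001
```

```bash
python3 -m handwheel '[[0,0.1,0.08,0.1,0],[0,0.1,0.08,0.4,0],[0,0.1,0.08,0.7,0],[0,0.1,0.08,0.95,0],[0,0.1,0.08,0.95,0],[0,0.1,0.08,0.95,0]]'
python3 - <<'E'
from h import *
st(); snap('wrist','w28.png')
E
```

```text
time: 27.95
eef_pos: [0.5254, 0.3203, 0.0482]
eef_rot: [179.9, 1.2, -173.8]
force: [-0.2, -0.7, -0.2]
width: 0.0853
pos [0.5254 0.3203 0.0482] rot [ 179.92    1.25 -173.81] w 0.0853 F [-0.2 -0.7 -0.2] T [0.   0.03 0.03] t 27.95
```

View pics/w28.png

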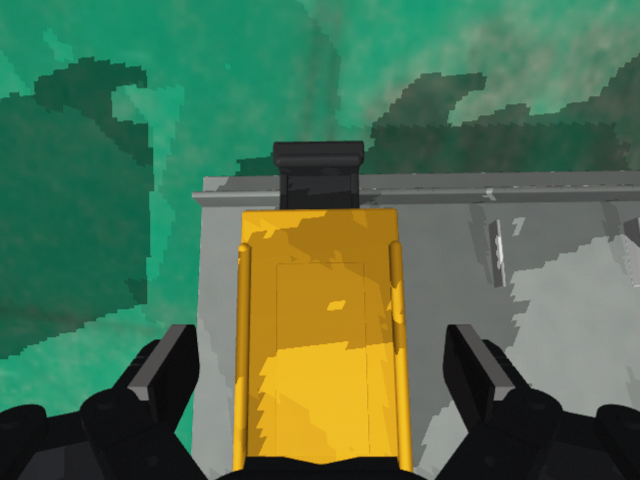

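```bash
python3 -m handwheel '[[40,0,0,0,0],[70,0,0,0,0],[90,0,0,0,0],[110,0,0,0,0],[130,0,0,0,0],[130,0,0,0,0],[130,0,0,0,0]]' 40
python3 -m handwheel '[[140,0.05,0,-0.09,0],[140,0.15,0,-0.26,0],[140,0.3,0,-0.52,0],[140,0.45,0,-0.78,0],[140,0.6,0,-1.04,0],[140,0.75,0,-1.3,0],[140,0.75,0,-1.9,0],[140,0.75,0,-2.7,0],[140,0.75,0,-2.7,0]]'
python3 - <<'E'
from h import *
st(); snap('wrist','w29.png'); togo([.567,.19,.246],175.8); togo([.567,.0798,.191],175.8)
E
```

```text
time: 28.88
eef_pos: [0.5256, 0.3205, 0.0489]
eef_rot: [179.9, 1.3, -173.8]
force: [-1.8, -1.1, 5.8]
width: 0.0554
time: 30.0
eef_pos: [0.5031, 0.3188, 0.1319]
eef_rot: [179.8, 1.5, -173.8]
force: [-0.2, 0.8, -2.3]
width: 0.055
pos [0.5031 0.3188 0.1319] rot [ 179.76    1.53 -173.83] w 0.055 F [-0.2  0.8 -2.3] T [ 0.03  0.08 -0.  ] t 30.0
pos [0.5022 0.3182 0.1305] rot [ 179.84    1.4  -173.82] w 0.0553 F [-0.7  0.3 -2.1] t 30.05
rows d/30: [-1.78  -4.469 -3.821] roll 1.038
pos [0.5022 0.3182 0.1305] rot [ 179.84    1.4  -173.82] w 0.0553 F [-0.7  0.3 -2.1] t 30.05
rows d/30: [-1.34  -8.126 -2.009] roll 1.038
```

View pics/w29.png

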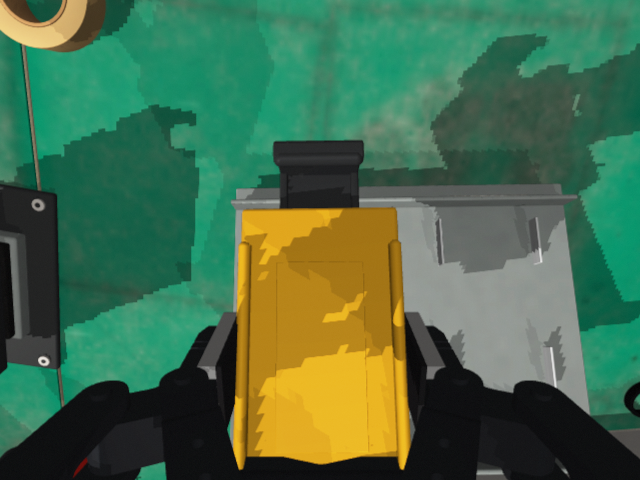

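```bash
python3 -m handwheel '[[140,0,-0.2,-0.9,0],[140,-0.1,-0.8,-2,0.1],[140,-0.2,-1.7,-2.9,0.2],[140,-0.4,-2.8,-3.4,0.4],[140,-0.6,-4,-3.5,0.6],[140,-0.8,-5.2,-3.5,0.75],[140,-1,-6.3,-3.4,0.9],[140,-1.2,-7.3,-3.2,1.04],[140,-1.34,-8,-2.9,1.04],[140,-1.34,-8.13,-2.6,1.04]]'
python3 -m handwheel '[[140,0,0,0,0]]'
python3 - <<'E'
from h import *
st(); snap('wrist','w30.png'); togo([.567,.0798,.175],175.8)
E
```

```text
time: 31.3
eef_pos: [0.5663, 0.0776, 0.2074]
eef_rot: [179.7, 1.3, 175.6]
force: [-0.5, 1.2, -1.7]
width: 0.0548
time: 31.42
eef_pos: [0.5652, 0.0783, 0.2061]
eef_rot: [179.7, 1.1, 175.6]
force: [-0.3, 0.2, -1.9]
width: 0.0554
pos [0.5652 0.0783 0.2061] rot [179.67   1.12 175.65] w 0.0554 F [-0.3  0.2 -1.9] T [-0.02  0.05  0.06] t 31.43
pos [0.5655 0.0784 0.2065] rot [179.66   1.16 175.67] w 0.055 F [ 0.3 -1.7 -2.3] t 31.48
rows d/30: [-0.027  0.043  1.052] roll -0.013
```

View pics/w30.png

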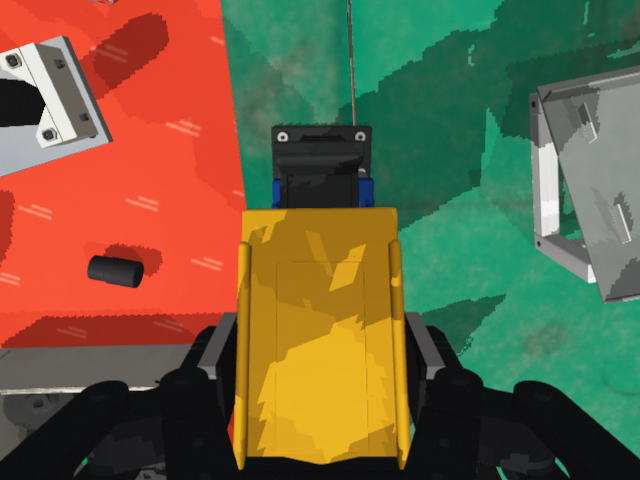

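```bash
python3 -m handwheel '[[140,-0.02,0.04,0.4,0],[140,-0.03,0.04,0.8,0],[140,-0.03,0.04,1.05,0],[140,-0.03,0.04,1.05,0],[140,-0.03,0.04,1.05,0]]'
python3 -m handwheel '[[140,0,0,0.1,0],[140,0,0,0.17,0],[140,0,0,0.17,0]]'
python3 -m handwheel '[[140,0,0,0.08,0],[140,0,0,0.12,0],[140,0,0,0.12,0]]'
python3 - <<'E'
from h import *
st(); im=snap('scene','s31.png'); cv2.imwrite('pics/s31c.png',cv2.resize(im[140:300,280:400],None,fx=4.5,fy=4.5,interpolation=2)[:600]); snap('wrist','w31.png')
E
```

```text
time: 32.1
eef_pos: [0.5674, 0.0797, 0.1753]
eef_rot: [179.7, 1.2, 175.7]
force: [0.2, 0.3, -0.9]
width: 0.0549
time: 32.48
eef_pos: [0.5673, 0.0797, 0.1701]
eef_rot: [179.7, 1.2, 175.7]
force: [0.2, 0.9, -3.1]
width: 0.0553
time: 32.85
eef_pos: [0.5673, 0.0797, 0.1663]
eef_rot: [179.7, 1.2, 175.7]
force: [-0.1, 0.6, -2.1]
width: 0.0548
pos [0.5673 0.0797 0.1663] rot [179.66   1.16 175.65] w 0.0548 F [-0.1  0.6 -2.1] T [0.02 0.06 0.01] t 32.85
```

View pics/s31c.png

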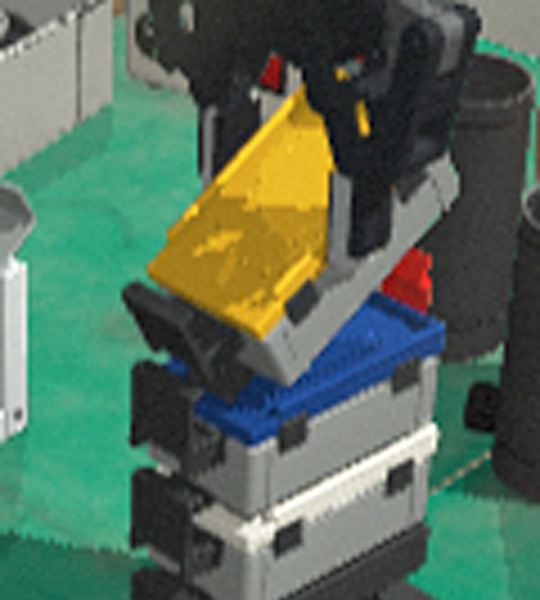

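View pics/w31.png

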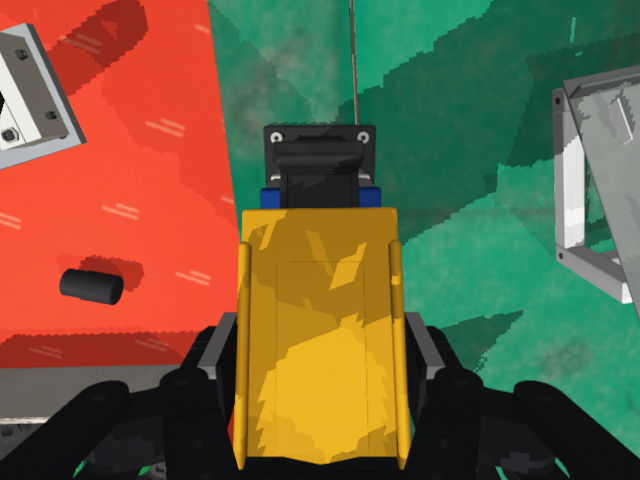

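```bash
python3 -m handwheel '[[140,0,0,0.08,0],[140,0,0,0.08,0]]'
python3 -m handwheel '[[140,0,0,0.08,0],[140,0,0,0.08,0]]'
python3 -m handwheel '[[140,0,0,0.08,0],[140,0,0,0.08,0]]'
```

```text
time: 33.2
eef_pos: [0.5676, 0.0798, 0.1641]
eef_rot: [179.7, 1.2, 175.7]
force: [1.1, -0.4, -1.6]
width: 0.0553
time: 33.45
eef_pos: [0.5678, 0.0798, 0.1617]
eef_rot: [179.7, 1.2, 175.7]
force: [0.3, -0.5, -0.2]
width: 0.0551
time: 33.7
eef_pos: [0.5679, 0.0797, 0.1593]
eef_rot: [179.7, 1.2, 175.7]
force: [-0.7, -0.2, 1.7]
width: 0.055
```

```bash
python3 -m handwheel '[[140,0.12,0,0,0],[140,0.25,0,-0.03,0],[140,0.37,0,-0.06,0],[140,0.48,0,-0.06,0],[140,0.48,0,-0.06,0]]'
python3 -m handwheel '[[140,0.1,0,0,0],[140,0.1,0,0,0]]'
python3 - <<'E'
from h import *
im=snap('scene','s32.png'); cv2.imwrite('pics/s32c.png',cv2.resize(im[140:300,280:400],None,fx=4.5,fy=4.5,interpolation=2)[:600])
E
```

```text
time: 34.33
eef_pos: [0.5527, 0.0808, 0.1604]
eef_rot: [179.7, 1.1, 175.7]
force: [0.8, -0.8, -2.5]
width: 0.0553
time: 34.58
eef_pos: [0.5493, 0.0811, 0.1602]
eef_rot: [179.7, 1.1, 175.7]
force: [-0.0, 0.5, -2.3]
width: 0.0554
```

View pics/s32c.png

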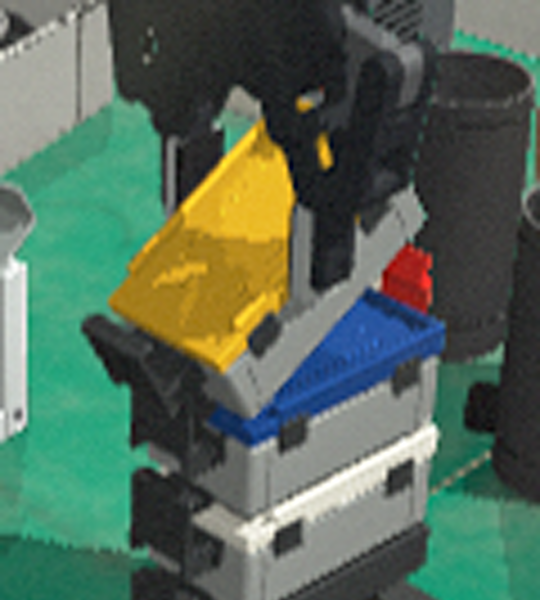

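```bash
python3 -m handwheel '[[140,0.07,0,0,0],[140,0.07,0,0,0]]'
python3 -m handwheel '[[140,0.05,0,0,0],[140,0.05,0,0,0]]'
```

```text
time: 34.88
eef_pos: [0.5477, 0.0812, 0.1604]
eef_rot: [179.7, 1.2, 175.7]
force: [0.9, -0.4, -2.7]
width: 0.055
time: 35.12
eef_pos: [0.5471, 0.0813, 0.1608]
eef_rot: [179.6, 1.3, 175.7]
force: [3.6, 0.2, -1.9]
width: 0.055
```

```bash
python3 -m handwheel '[[140,0,0,0,0],[140,-0.02,0,0.15,0],[140,-0.05,0,0.3,0],[140,-0.07,0,0.45,0],[140,-0.07,0,0.45,0]]' 20
python3 - <<'E'
from h import *
st(); im=snap('scene','s33.png'); cv2.imwrite('pics/s33c.png',cv2.resize(im[140:300,280:400],None,fx=4.5,fy=4.5,interpolation=2)[:600])
E
```

```text
time: 35.75
eef_pos: [0.5483, 0.0812, 0.147]
eef_rot: [179.7, 1.1, 175.7]
force: [-2.1, -1.6, 6.2]
width: 0.0549
pos [0.5483 0.0812 0.147 ] rot [179.67   1.12 175.67] w 0.0549 F [-2.1 -1.6  6.2] T [-0.15  0.86 -0.01] t 35.75
```

View pics/s33c.png

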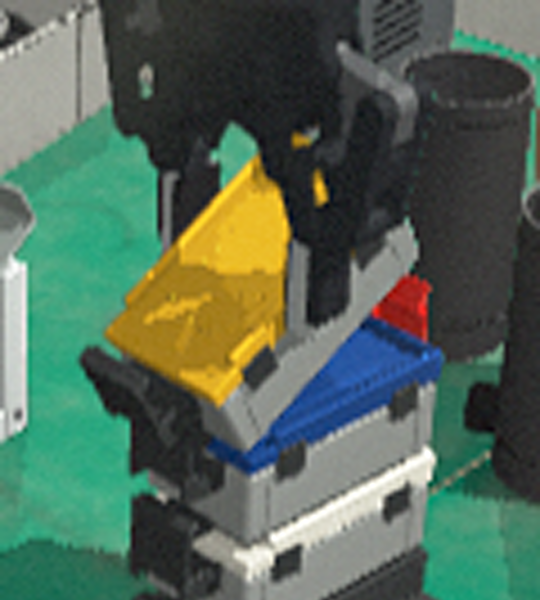

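```bash
python3 -m handwheel '[[140,-0.05,0,0.11,0],[140,-0.1,0,0.22,0],[140,-0.1,0,0.22,0]]' 20
python3 - <<'E'
from h import *
st(); im=snap('scene','s34.png'); cv2.imwrite('pics/s34c.png',cv2.resize(im[140:300,280:400],None,fx=4.5,fy=4.5,interpolation=2)[:600])
E
```

```text
time: 36.17
eef_pos: [0.555, 0.0809, 0.1434]
eef_rot: [179.6, 1.5, 175.7]
force: [1.5, -2.7, 19.1]
width: 0.0552
pos [0.555  0.0809 0.1434] rot [179.61   1.51 175.66] w 0.0552 F [ 1.5 -2.7 19.1] T [-0.61  0.07  0.07] t 36.17
```

View pics/s34c.png

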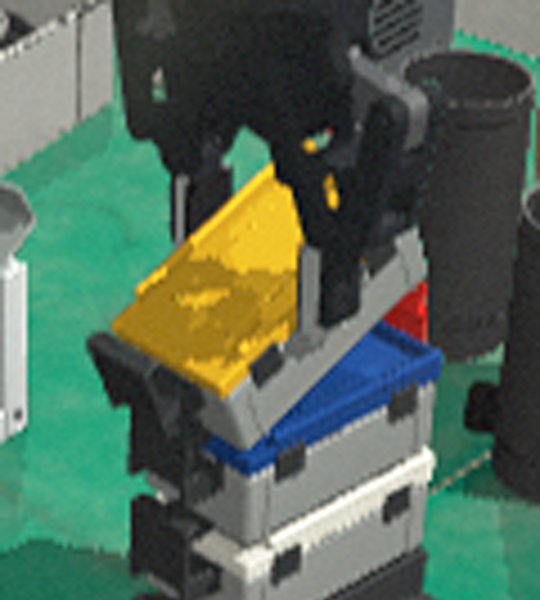

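Rotating as with the blue one. Continue the arc.

```bash
python3 -m handwheel '[[140,-0.07,0,0.04,0],[140,-0.15,0,0.1,0],[140,-0.15,0,0.1,0]]' 20
python3 -m handwheel '[[140,-0.07,0,0.08,0],[140,-0.14,0,0.15,0],[140,-0.14,0,0.15,0]]' 20
python3 - <<'E'
from h import *
st(); im=snap('scene','s35.png'); cv2.imwrite('pics/s35c.png',cv2.resize(im[140:300,280:400],None,fx=4.5,fy=4.5,interpolation=2)[:600]); im=snap('wrist','w35.png'); cv2.imwrite('pics/w35c.png',cv2.resize(im[110:270,200:440],None,fx=3.2,fy=3.2,interpolation=2))
E
```

```text
time: 36.6
eef_pos: [0.5602, 0.0804, 0.1416]
eef_rot: [179.6, 1.6, 175.6]
force: [-0.7, -1.3, 9.9]
width: 0.0553
time: 36.98
eef_pos: [0.5659, 0.0801, 0.1384]
eef_rot: [179.6, 1.7, 175.6]
force: [0.6, -1.7, 9.0]
width: 0.0553
pos [0.5659 0.0801 0.1384] rot [179.57   1.7  175.63] w 0.0553 F [ 0.6 -1.7  9. ] T [-0.31  0.27  0.06] t 36.98
```

View pics/s35c.png

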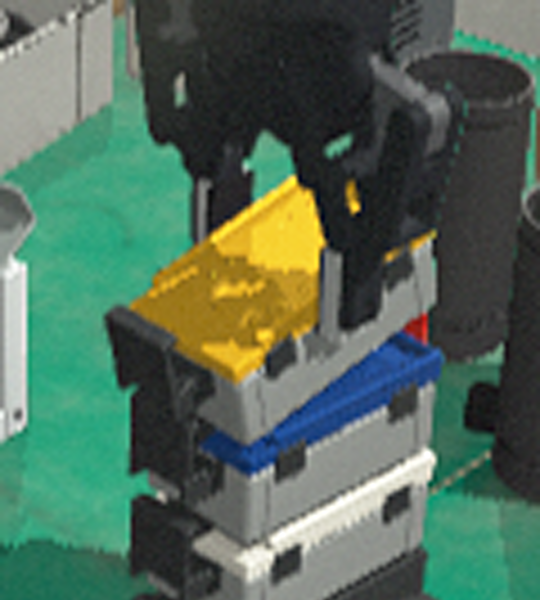

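View pics/w35c.png

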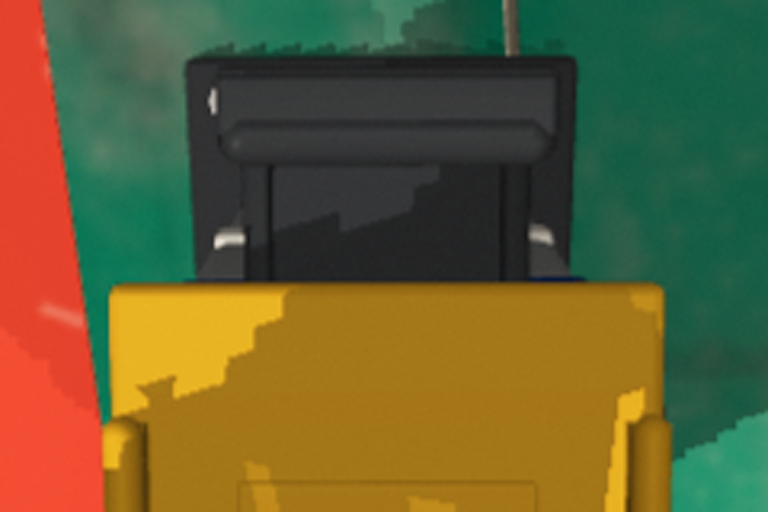

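```bash
python3 -m handwheel '[[140,-0.05,0,0.08,0],[140,-0.1,0,0.16,0],[140,-0.14,0,0.2,0],[140,-0.14,0,0.2,0]]' 20
python3 -m handwheel '[[140,-0.03,0,0.08,0],[140,-0.06,0,0.16,0],[140,-0.08,0,0.2,0],[140,-0.08,0,0.2,0]]' 20
python3 - <<'E'
from h import *
st(); im=snap('scene','s36.png'); cv2.imwrite('pics/s36c.png',cv2.resize(im[140:300,280:400],None,fx=4.5,fy=4.5,interpolation=2)[:600]); im=snap('wrist','w36.png'); cv2.imwrite('pics/w36c.png',cv2.resize(im[110:270,200:440],None,fx=3.2,fy=3.2,interpolation=2))
E
```

```text
time: 37.58
eef_pos: [0.5721, 0.0796, 0.1342]
eef_rot: [179.5, 1.9, 175.6]
force: [1.5, -1.1, 10.3]
width: 0.0551
time: 38.08
eef_pos: [0.5755, 0.0795, 0.1317]
eef_rot: [179.5, 2.0, 175.6]
force: [-10.3, -3.1, 31.3]
width: 0.055
pos [0.5755 0.0795 0.1317] rot [179.51   1.99 175.6 ] w 0.055 F [-10.3  -3.1  31.3] T [-0.61  2.31 -0.02] t 38.08
```

View pics/s36c.png

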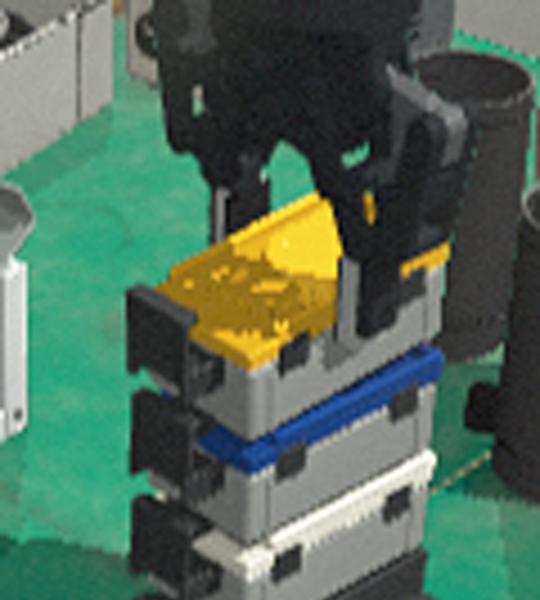

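View pics/w36c.png

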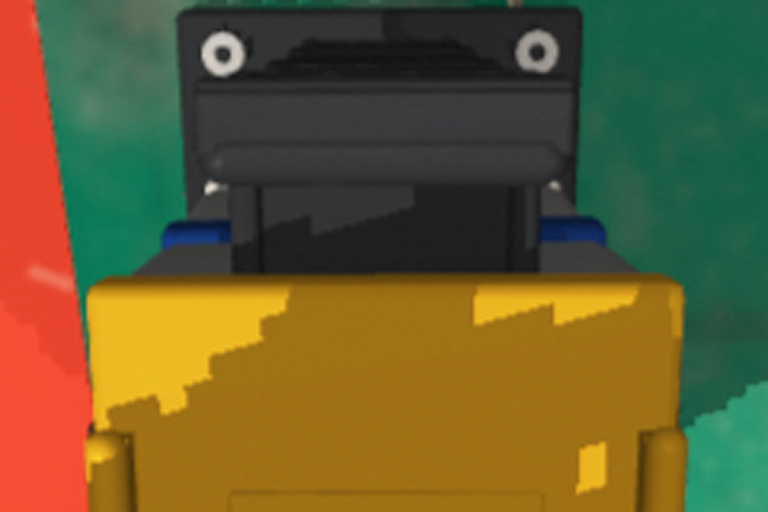

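```bash
python3 -m handwheel '[[140,0,0,-0.05,0],[140,0,0,-0.1,0],[140,0,0,-0.15,0],[120,0,0,-0.15,0],[85,0,0,-0.15,0],[75,0,0,-0.15,0],[60,0,0,-0.15,0],[30,0,0,-0.15,0]]' 20
python3 - <<'E'
from h import *
st(); im=snap('scene','s37.png'); cv2.imwrite('pics/s37c.png',cv2.resize(im[140:300,280:400],None,fx=4.5,fy=4.5,interpolation=2)[:600])
E
```

```text
time: 39.17
eef_pos: [0.5756, 0.0794, 0.1362]
eef_rot: [179.5, 2.0, 175.6]
force: [0.5, 0.9, 0.0]
width: 0.0754
pos [0.5756 0.0794 0.1362] rot [179.5    2.02 175.59] w 0.0754 F [0.5 0.9 0. ] T [ 0.04  0.09 -0.02] t 39.17
```

View pics/s37c.png

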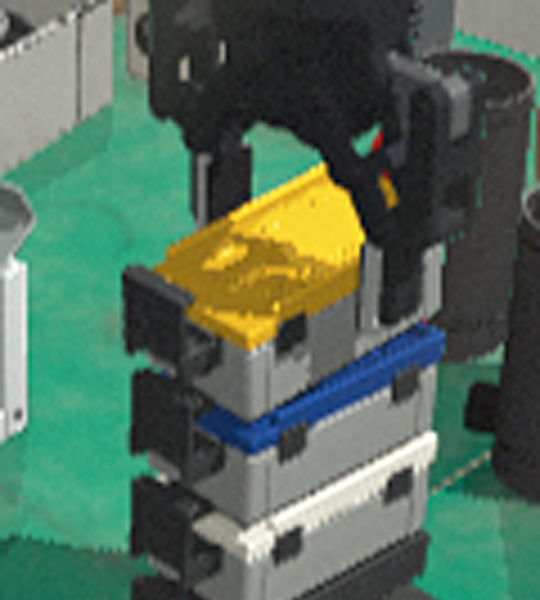

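```bash
python3 -m handwheel '[[0,0,0,-0.3,0],[0,0,0,-1,0],[0,0,0,-2,0],[0,0,0,-2.5,0],[60,0,0,-2.5,0],[150,-0.3,0,-2.5,0],[255,-0.7,0,-2.5,0],[255,-1.15,0,-2.5,0],[255,-1.15,0,-2.5,0],[255,-1.15,0,-2.5,0]]' 60
python3 - <<'E'
from h import *
togo([.611,.0766,.175],175.8)
im=snap('scene','s38.png'); cv2.imwrite('pics/s38c.png',cv2.resize(im[100:320,270:420],None,fx=2.7,fy=2.7,interpolation=2)); snap('wrist','w38.png')
E
```

```text
time: 40.48
eef_pos: [0.607, 0.0763, 0.212]
eef_rot: [179.5, 2.0, 175.6]
force: [0.3, 0.1, -0.5]
width: -0.0004
pos [0.607  0.0763 0.212 ] rot [179.52   1.96 175.59] w -0.0004 F [ 0.3  0.1 -0.5] t 40.48
rows d/30: [-0.091  0.01   1.237] roll -0.021
```

View pics/s38c.png

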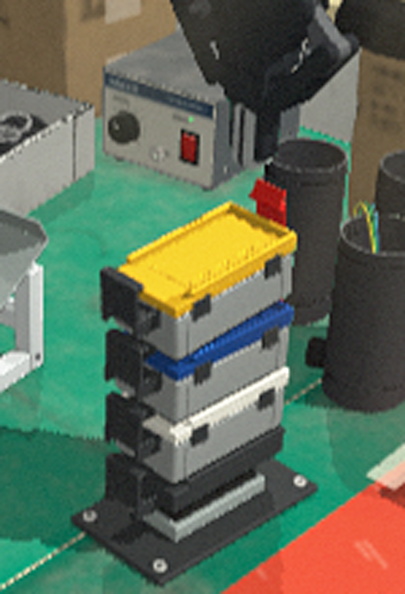

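View pics/w38.png

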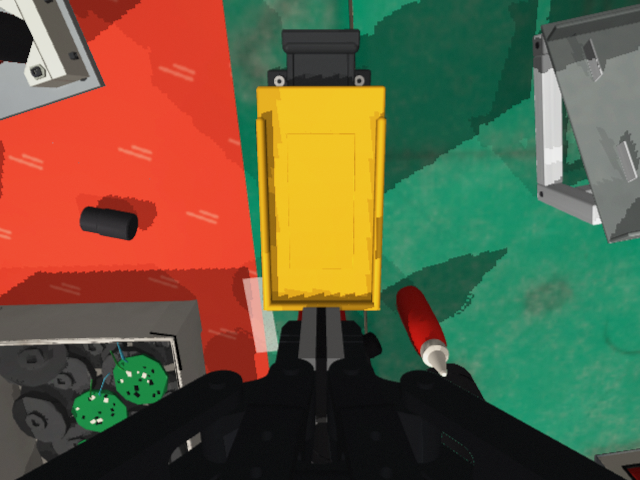

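```bash
python3 -m handwheel '[[255,-0.09,0,0.4,0],[255,-0.09,0,0.8,0],[255,-0.09,0,1.2,0],[255,-0.09,0,1.3,0],[255,-0.09,0,1.3,0]]'
python3 -m handwheel '[[255,0,0,0.1,0],[255,0,0,0.2,0],[255,0,0,0.2,0]]'
python3 -m handwheel '[[255,0,0,0.1,0],[255,0,0,0.2,0],[255,0,0,0.2,0]]'
```

```text
time: 41.2
eef_pos: [0.6107, 0.0764, 0.1731]
eef_rot: [179.5, 1.9, 175.6]
force: [-0.3, -0.7, -1.0]
width: 0.0002
time: 41.58
eef_pos: [0.611, 0.0765, 0.1672]
eef_rot: [179.5, 2.0, 175.6]
force: [-1.1, -0.7, 2.4]
width: -0.0003
time: 41.95
eef_pos: [0.6118, 0.0766, 0.1619]
eef_rot: [179.5, 2.0, 175.6]
force: [-2.2, 0.1, 6.2]
width: 0.0001
```

```bash
python3 -m handwheel '[[255,0,0,0.08,0],[255,0,0,0.12,0],[255,0,0,0.12,0]]'
python3 -m handwheel '[[255,0,0,0.05,0],[255,0,0,0.1,0],[255,0,0,0.1,0]]'
python3 - <<'E'
from h import *
im=snap('scene','s39.png'); cv2.imwrite('pics/s39c.png',cv2.resize(im[140:320,270:420],None,fx=3.3,fy=3.3,interpolation=2))
E
```

```text
time: 42.32
eef_pos: [0.6135, 0.0769, 0.1598]
eef_rot: [179.4, 2.2, 175.6]
force: [-0.5, 0.1, 10.4]
width: 0.0003
time: 42.7
eef_pos: [0.6138, 0.0769, 0.1568]
eef_rot: [179.4, 2.3, 175.6]
force: [-0.5, 0.1, 4.6]
width: -0.0
```

View pics/s39c.png

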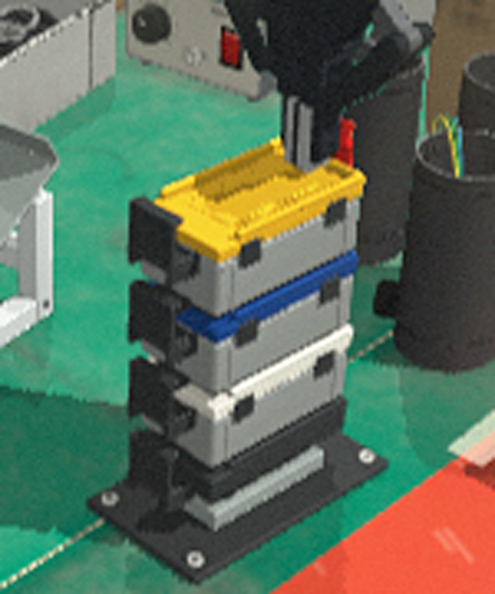

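```bash
python3 -m handwheel '[[255,0,0,0.05,0],[255,0,0,0.1,0],[255,0,0,0.1,0]]'
python3 -m handwheel '[[255,0,0,0.05,0],[255,0,0,0.1,0],[255,0,0,0.1,0]]'
```

```text
time: 43.12
eef_pos: [0.6144, 0.0769, 0.1542]
eef_rot: [179.4, 2.3, 175.6]
force: [-1.7, -0.1, 5.6]
width: 0.0001
time: 43.5
eef_pos: [0.6164, 0.077, 0.153]
eef_rot: [179.4, 2.5, 175.6]
force: [-1.2, -0.1, 12.0]
width: 0.0001
```

```bash
python3 -m handwheel '[[255,0.05,0,0.07,0],[255,0.08,0,0.12,0],[255,0.08,0,0.12,0]]'
python3 - <<'E'
from h import *
st();im=snap('scene','s40.png'); cv2.imwrite('pics/s40c.png',cv2.resize(im[170:310,290:400],None,fx=4.2,fy=4.2,interpolation=2))
E
```

```text
time: 43.88
eef_pos: [0.6171, 0.0773, 0.1526]
eef_rot: [179.3, 2.9, 175.5]
force: [-2.8, -0.1, 18.6]
width: 0.0
pos [0.6171 0.0773 0.1526] rot [179.29   2.9  175.55] w 0.0 F [-2.8 -0.1 18.6] T [-0.16  0.35  0.02] t 43.88
```

View pics/s40c.png

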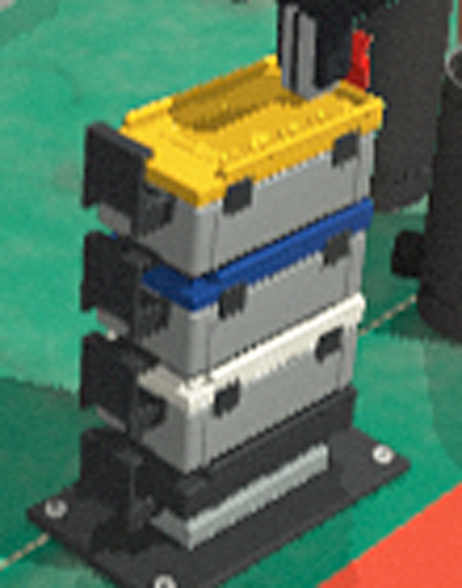

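```bash
python3 -m handwheel '[[255,0,0,-0.1,0],[255,0,0,-0.2,0],[255,0,0,-0.3,0],[255,0,0,-0.4,0],[255,0,0,-0.5,0],[255,0,0,-0.6,0],[255,0,0,-0.8,0],[255,0,0,-1.2,0],[255,0,0,-1.8,0],[255,0,0,-1.8,0]]'
python3 - <<'E'
from h import *
st();im=snap('scene','s41.png'); cv2.imwrite('pics/s41c.png',cv2.resize(im[160:290,300:390],None,fx=4.6,fy=4.6,interpolation=2)); snap('wrist','w41.png')
E
```

```text
time: 45.18
eef_pos: [0.6158, 0.0771, 0.209]
eef_rot: [179.2, 3.1, 175.5]
force: [0.2, -0.3, -1.7]
width: 0.0
pos [0.6158 0.0771 0.209 ] rot [179.23   3.13 175.54] w 0.0 F [ 0.2 -0.3 -1.7] T [-0.01  0.09  0.02] t 45.17
```

View pics/s41c.png

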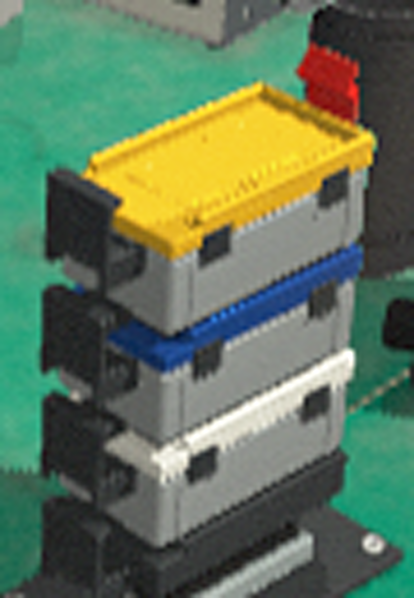

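View pics/w41.png

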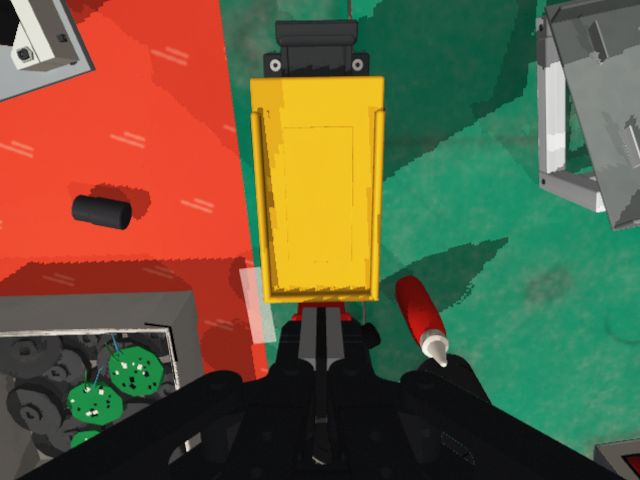

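```bash
python3 - <<'E'
from h import *
im=cv2.imread('pics/s41.png'); g=cv2.cvtColor(im,cv2.COLOR_BGR2GRAY)
def blob(cx,cy):
    u0,v0=int(round(300+cx/4.6)),int(round(160+cy/4.6)); p=g[v0-6:v0+7,u0-6:u0+7].astype(float)
    w=np.clip(75-p,0,None); yy,xx=np.mgrid[-6:7,-6:7]; 
    n,l,s,c=cv2.connectedComponentsWithStats((p<80).astype(np.uint8)); k=l[6,6]
    return (u0+(xx[l==k]).mean(),v0+(yy[l==k]).mean(),(l==k).sum())
B={k:blob(*v) for k,v in dict(yf=(215,243),yb=(335,186),bf=(207,359),bb=(323,299),wf=(202,464),wb=(315,403)).items()}
print({k:np.round(v,1).tolist() for k,v in B.items()})
def pred(thy,thb,z0=.083-.007):
    def rot(P,t,base):
        t=np.radians(t); piv=np.array([-.045,0,-.026]); d=P-piv
        return piv+np.array([d[0]*np.cos(t)-d[2]*np.sin(t),d[1],d[0]*np.sin(t)+d[2]*np.cos(t)])+[0,0,base]
    o={}
    for n,base,t in(('w',0,0),('b',.046,thb),('y',.092,thy)):
        for s,x in(('f',-.032),('b',.032)):
            P=Ro.from_euler('z',-4.2,degrees=True).apply(rot(np.array([x,-.028,.014]),t,base))+[.5773,.079,z0]; o[n+s]=proj('scene',P)[0]
    return o
for a in((0,0),(3,0),(6,0),(3,3)):
    o=pred(*a); print(a,{k:v.round(1).tolist() for k,v in o.items()})
E
```

```text
{'yf': [346.3, 213.0, 37.0], 'yb': [371.8, 200.8, 34.0], 'bf': [343.7, 235.6, 80.0], 'bb': [368.8, 222.7, 75.0], 'wf': [343.4, 260.5, 31.0], 'wb': [368.0, 247.5, 28.0]}
(0, 0) {'wf': [343.8, 260.6], 'wb': [370.1, 246.4], 'bf': [345.2, 237.3], 'bb': [372.2, 223.6], 'yf': [346.7, 212.7], 'yb': [374.4, 199.6]}
(3, 0) {'wf': [343.8, 260.6], 'wb': [370.1, 246.4], 'bf': [345.2, 237.3], 'bb': [372.2, 223.6], 'yf': [345.8, 212.8], 'yb': [373.6, 197.9]}
(6, 0) {'wf': [343.8, 260.6], 'wb': [370.1, 246.4], 'bf': [345.2, 237.3], 'bb': [372.2, 223.6], 'yf': [344.9, 213.0], 'yb': [372.8, 196.3]}
(3, 3) {'wf': [343.8, 260.6], 'wb': [370.1, 246.4], 'bf': [344.3, 237.5], 'bb': [371.5, 222.1], 'yf': [345.8, 212.8], 'yb': [373.6, 197.9]}
```

```bash
python3 -m handwheel '[[255,0,0,-0.5,0],[255,0,0,-1,0],[255,0,0,-1,0],[255,0,0,-1,0],[255,0,0,-1,0],[255,0,0,-1,0]]'
python3 - <<'E'
from h import *
st();im=snap('scene','s42.png')
a=cv2.imread('pics/s41.png'); print(np.abs(a[195:300,295:390].astype(int)-im[195:300,295:390]).mean())
im=snap('top','t42.png'); workorder.hand_in(); st()
E
```

```text
time: 46.02
eef_pos: [0.6126, 0.0766, 0.2365]
eef_rot: [179.3, 2.9, 175.6]
force: [1.0, -0.3, 0.2]
width: 0.0002
pos [0.6126 0.0766 0.2365] rot [179.29   2.89 175.55] w 0.0002 F [ 1.  -0.3  0.2] T [ 0.02  0.09 -0.05] t 46.02
2.9345697577276524
the job is handed in; nothing more can be done
the job is handed in; nothing more can be done
```

View pics/s42.png

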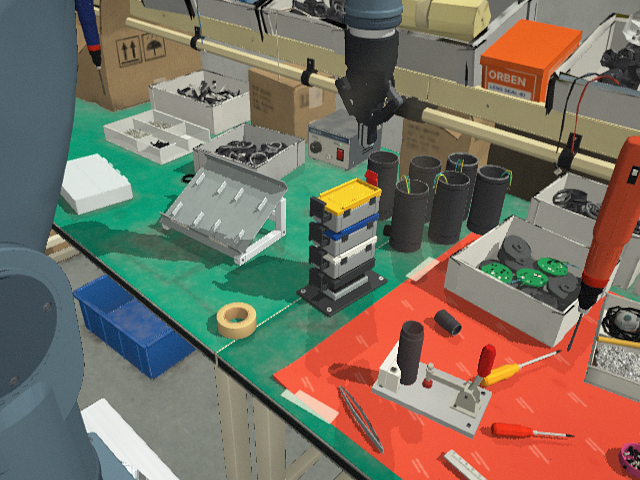

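I stacked the blue case on the white one and the yellow case on the blue one, then let go and handed the job in at about 46 s. Each was lifted square off the rack, hooked leaning 30 degrees, and swung down in a 20 N grip. I then pressed it near the back end and eased off. The hand-in gave no verdict.

**Last checks**
- **Level:** in the last scene picture measured before hand-in, the side latches of yellow and blue run parallel to those of white, within about a pixel.
- **Yellow clip:** it was felt to give, with the force falling from about 10 N to 5 N. I then pressed to about 19 N.
- **Blue clip:** I never felt it give. Pictures before and after its press look the same, so it probably clicked during the swing.
- **Surroundings:** the hand is clear of the stack at about 46 mm above its last pressing height, and nothing else on the bench looks moved.

**What failed or disagreed**
- **Empty first grasp:** the first close on blue caught nothing, because the fingertips sit about 30 mm short of the stated TCP. I corrected for this.
- **Touch on blue:** while checking that height I touched the lid of the blue case with about 20 N.
- **Harder press on blue:** the platform had already reached its stop, so that press rose to about 54 N. That is still under the 120 N limit.
- **Yellow position:** two camera measurements differed by about 3 mm because the arm was still settling. The first proved right.
- **Tool lean:** after the presses the tool leaned by up to 3 degrees.

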